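# Boost-dry the rinsed beaker

## Task

Dry the rinsed steel beaker that lies on the draining mat: turn it upside down and set it fully home over the free air post of the cup dryer, lowering it on rather than letting it drop, and let go of it. Then take the dryer's dial and turn it clockwise from off, past its two click positions, into the third, the sprung boost position at the three dots, and keep holding it there: the program finishes with the gripper still holding the dial in boost. Leave the things standing around where they are.

Things in the scene. Friction and masses are not known exactly. Their poses are not given: they have to be found in the camera images.
- beaker: plain round beaker of brushed steel, no handle: 60 mm outside, 54 mm inside diameter, 110 mm tall, bottom 5 mm, 0.1 to 0.2 kg. Origin: centre of the outside of its closed bottom; z runs from bottom to open mouth. It starts lying in a groove of the mat, axis level 36 mm above the worktop, mouth ahead and to the left (32 to 80 degrees to the left of straight ahead)
- beaker_mouth (a point): centre of the beaker's open mouth, in the plane of the rim, 110 mm along beaker's z axis from its origin
- draining_mat: grey silicone draining mat, 240 x 150 mm, fixed, with six straight rounded ribs 24 mm apart along its length (its x axis), tops 8 mm above the worktop. Origin: centre of its underside. The beaker rests on the two middle ribs
- dryer: white air cup dryer, fixed, 284 mm wide (y), 265 mm deep (x, front to back), front to the robot, turned up to 17 degrees. Origin: centre of its underside. In front a tray, 34 mm high, two air posts 140 mm apart: on the left one (+y) a white mug 80 mm wide is fixed upside down, top at 125 mm; the right one is free. Behind, 71 mm from the post axes, a fan housing 115 mm high with the dial on top
- post_seat (a point): foot of the free air post, on its axis, 34 mm above the worktop at the height of the slats, where the beaker's rim comes to rest. The post rises 95 mm from here: a collar 48 mm in diameter for 16 mm, a cone up to 40 mm, above that a stem of 24 narrowing to 21 mm with a rounded tip. Axes parallel to dryer's
- dial (a joint): turn of the dial, rad, clockwise seen from above, about: 0 off (bar mark), 0.4 first click (one dot), 0.8 second click (two dots), 1.2 boost (three dots), stop at 1.3. It stays by itself at off and at the two clicks; from boost it springs back to a click when let go. The clicks take up to 0.08 N m, holding boost about 0.15 N m
- dial_grip (a point): middle of the dial's grip bar, on the dial's upright axis, 143 mm above the worktop. The dial is black: a round skirt 48 mm in diameter, its top 128 mm above the worktop, and on it an upright bar 13 mm thick, 44 mm long, its top 153 mm above the worktop. The bar runs along this point's x, with a white pointer line on its +x end; z is up; the point turns with the dial
- egg_cup: small wooden egg cup, 47 mm wide, 56 mm tall, a bystander. Origin: centre of its underside
- lemon: lemon, 67 x 54 mm, a bystander. Origin: its underside
- spice_jar: small glass spice jar with black lid, 41 mm wide, 105 mm tall, a bystander. Origin: centre of its underside
- onion: onion, 78 mm wide, 85 mm tall, a bystander. Origin: centre of its underside

How it is judged:
By the outcome, as a careful person would: the job done as asked, in the order asked, and still so for the second after the job is handed in, while the arm keeps its last pose, push and grip.
It also fails if it takes over 72 s, if anything falls off the work surface, if the arm or the gripper's body presses on something with over 40 N, if the wrist force passes 120 N, or if a joint passes its speed limit or range.

## Robot

A 7-joint arm with a two-finger parallel gripper is mounted at the origin on a cart in front of the work surface, level with it; the furniture and walls round the work are solid. World frame = base frame: x ahead of the robot, y to its left, z up, the work surface at z = 0. Lengths are in m, angles in rad, forces in N, time in s.
With the tool pointing down it reaches from about 0.35 to 0.9 m from the base axis. Payload 8.1 kg.
Tool frame: the origin (TCP) lies midway between the tips of the shut fingers; the grasp point (between the pads) lies robot.grip_depth behind it (robot.grip_depth is the distance from the TCP to the grasp point, in m); z points along the fingers, y is the line along which they close (so a half turn about z gives the same grasp; the last joint's range is limited). The gripper opens to 85 mm and grips with 20 to 120 N. Pads are 22 mm wide; open, the fingers measure 114 mm over their backs; the gripper's body (76 mm by 85 mm) begins 54 mm behind the grasp point. The pads swing forward as they close: fully open they stand 13 mm farther back than shut.
Start: joints at [1.011, 0.434, 0.025, 1.573, -0.012, 1.134, -0.075], TCP at [0.276, -0.561, 0.231] pointing down, gripper open.
Joint ranges: [-2.62, 2.62], [-0.44, 2.09], [-1.27, 1.32], [0.08, 2.57], [-1.32, 4.46], [0.12, 2], [-2.74, 2.74]. Speed limits (rad/s): [2.22, 2.22, 3.01, 3.01, 3.14, 3.14, 3.14].

## Interface

Orientations are given as a unit quaternion [w, x, y, z].
In Python, from bench import robot, get_image gives the robot as it stands. The module is installed in compiled form; this text tells all that it offers.
- The arm moves only by the tool play_rows, never from a script. Its argument "moves" is a list of rows, each a list of 6 numbers: the shift along the tool's x, y, z in m, then the turn, a rotation vector about the tool's x, y, z in degrees. In form: [[dx, dy, dz, ax, ay, az], ...]. A call has 1 to 8 rows; each row is the pose to reach, as a shift and turn from the pose commanded when the call began, along the tool's axes at that moment; what a row does not reach only later rows make up. A row lasts 1/8 s, in which the tool goes at most 62.5 mm and 10.7 degrees, less where a joint would pass 70% of its speed; a pose out of reach is approached as far as the arm can. A call with a gripper value outside its range is refused whole. "jaw" is the closure, from 0 (fully open) to 1 (shut), set as the call begins (left out, the last holds). The fingers move at their own pace and stop on an object; the grip force is fixed at half the most. Time passes only in rows, so rows that repeat a pose let the fingers close. It gives the time, the measured TCP pose, the force, the opening and the grip force at its end, in the units of the state.
- robot.sense(): the state, without advancing time (a new reading comes with each control period).
- get_image(name): name is "scene" or "side" or "wrist"; returns a dict with "image" (420x560x3 uint8, blue, green, red), "mtx" (3x3 intrinsics, pixels), "extrinsics" (4x4, takes a point from camera to world coordinates). Camera axes: x right, y up, looking along -z (the intrinsics and any distortion apply to the point x, -y, -z); pixel columns grow to the right and rows downward; lengths in m; the calibration is good to about 2 mm. A picture is of the moment at which its call begins. There is no depth.
- robot.job_done(): hands the job in; it is judged then, once.
The state is a dict: "time": time; "q": joint angles; "qvel": joint speeds; "joint_torque": joint torques, N m; "eef_pos": TCP position; "orientation": TCP orientation; "contact_force": force on the tool from outside, world axes, zero at the start; "wrist_torque": the same for the moment, N m; "opening": finger opening in m; "gripper_force": force on a finger pad.
Only numpy, scipy, OpenCV 4.12 (cv2) and the standard library are available. Lean on these libraries where they do the work, as an engineer would, in place of code of your own. Each camera call takes 0.05 s, during which the arm holds its last target. There are 200 camera calls.

## Working session

There is one attempt and no reset: what is moved stays moved. The work goes in short steps, Python scripts to look and compute and a tool call to move; the robot and the scene stay as the last step left them, time stands still between calls to the robot, and variables do not carry over. Pictures are saved under pics/ and viewed, at most 10 in all, crops included, and the job is handed in when it is done.

Besides the shell and the picture viewer there is one more tool, called as name(argument=value, ...) on one line, values as JSON. play_rows: Moves the arm, as the interface text tells. Its arguments: {"type":"object","properties":{"moves":{"type":"array"},"jaw":{"type":"number"}},"required":["moves"]}

```bash
mkdir -p pics; python3 - <<'E'
from bench import robot,get_image
import cv2,numpy as np,pickle
d={}
for n in("scene","side","wrist"):
    g=get_image(n);d[n]=g;cv2.imwrite(f"pics/{n}0.png",g["image"])
    print(n,np.round(g["mtx"],1).tolist(),np.round(g["extrinsics"],3).tolist(),[k for k in g])
pickle.dump(d,open("d0.pkl","wb"))
s=robot.sense();print({k:np.round(v,3).tolist() for k,v in s.items()},robot.grip_depth)
a=d["scene"]["image"];b=d["side"]["image"]
E
```

```text
scene [[529.5, 0.0, 284.3], [0.0, 529.5, 212.5], [0.0, 0.0, 1.0]] [[-0.511, 0.644, -0.568, -0.346], [-0.859, -0.383, 0.338, 0.564], [0.0, 0.662, 0.75, 1.36], [0.0, 0.0, 0.0, 1.0]] ['image', 'mtx', 'extrinsics']
side [[433.5, 0.0, 274.2], [0.0, 433.5, 213.1], [0.0, 0.0, 1.0]] [[-0.928, 0.156, -0.338, 0.176], [-0.372, -0.442, 0.816, 1.077], [-0.022, 0.883, 0.468, 0.719], [0.0, 0.0, 0.0, 1.0]] ['image', 'mtx', 'extrinsics']
wrist [[337.2, 0.0, 280.3], [0.0, 337.2, 204.0], [0.0, 0.0, 1.0]] [[0.441, 0.848, 0.295, 0.35], [-0.898, 0.416, 0.144, -0.522], [-0.0, -0.328, 0.945, 0.374], [0.0, 0.0, 0.0, 1.0]] ['image', 'mtx', 'extrinsics']
{'time': 0.15, 'q': [1.011, 0.435, 0.025, 1.574, -0.012, 1.134, -0.075], 'qvel': [0.001, -0.001, -0.001, -0.002, -0.001, 0.001, 0.001], 'joint_torque': [0.002, -67.088, 1.026, -31.645, 0.015, 0.009, 0.0], 'eef_pos': [0.275, -0.561, 0.231], 'orientation': [-0.001, 0.974, 0.226, -0.0], 'contact_force': [0.186, 0.74, 0.591], 'wrist_torque': [0.054, 0.001, -0.016], 'gripper_force': 0.0, 'opening': 0.086} 0.0187
```

View pics/scene0.png

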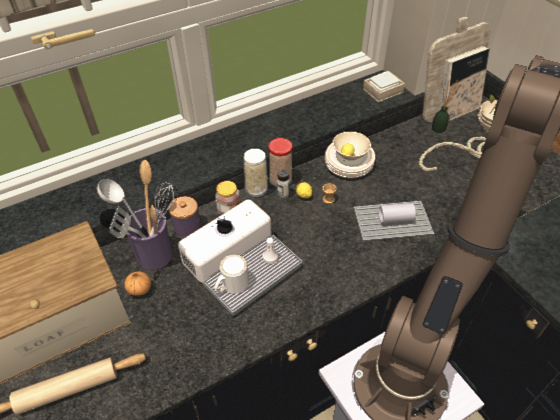

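View pics/side0.png

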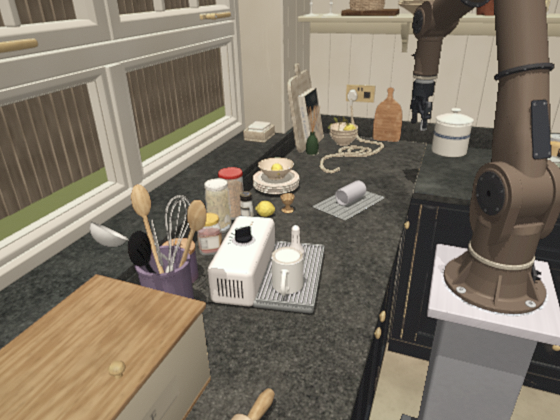

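The scene view shows the beaker at about (397,213) on the mat, the free post near (270,250) and the dial near (225,226). The side view shows the beaker at (350,192), the post at (296,240) and the dial at (243,233). I'll enlarge these areas.

```bash
python3 - <<'E'
import cv2,numpy as np,pickle
d=pickle.load(open("d0.pkl","rb"))
def crop(n,x,y,w,h,k):
    c=cv2.resize(d[n]["image"][y:y+h,x:x+w],None,fx=k,fy=k,interpolation=cv2.INTER_CUBIC)
    for i in range(x-x%10+10,x+w,10):
        cv2.putText(c,str(i),(int((i-x+.5)*k),8),0,.3,(0,0,255),1);cv2.line(c,(int((i-x+.5)*k),10),(int((i-x+.5)*k),16),(0,0,255))
    for i in range(y-y%10+10,y+h,10):
        cv2.putText(c,str(i),(0,int((i-y+.5)*k)),0,.3,(0,0,255),1);cv2.line(c,(18,int((i-y+.5)*k)),(24,int((i-y+.5)*k)),(0,0,255))
    return c
a=crop("scene",175,195,130,120,5);cv2.imwrite("pics/c1.png",a)
b=crop("scene",350,190,90,55,8);e=crop("side",310,170,80,50,8)
c=np.zeros((600,800,3),np.uint8);b=cv2.resize(b,(500,306));c[:0]=0
b=crop("scene",350,190,88,50,6);e=crop("side",310,170,80,50,6)
c[:300,:528]=b;c[300:600,:480]=e;cv2.imwrite("pics/c2.png",c)
f=crop("side",205,215,130,100,6);cv2.imwrite("pics/c3.png",f)
E
```

```text
(no output)
```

View pics/c1.png

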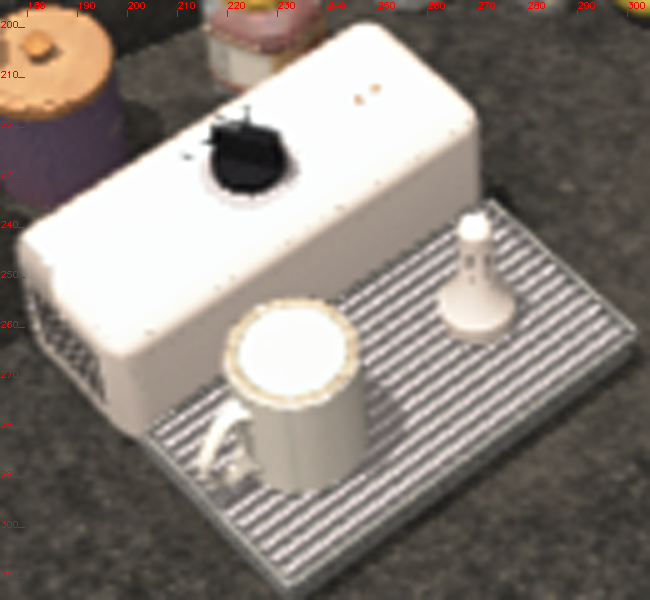

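View pics/c2.png

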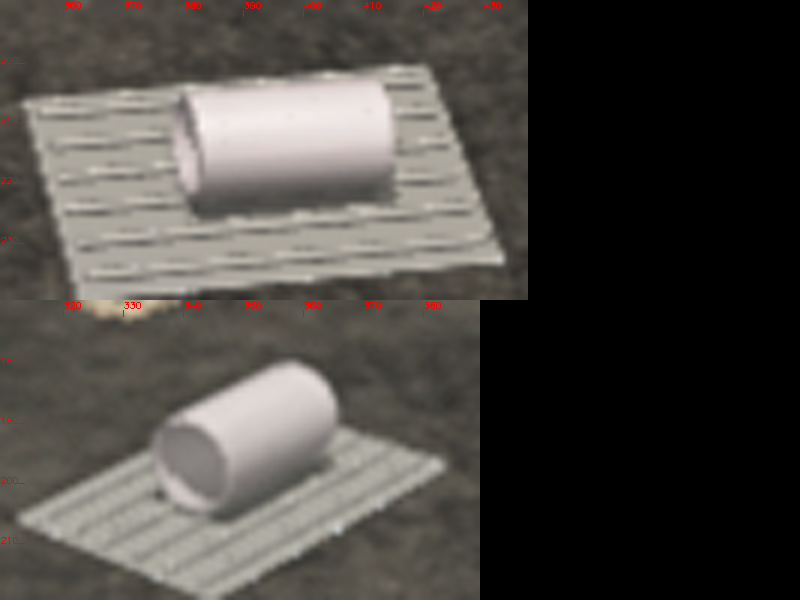

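View pics/c3.png

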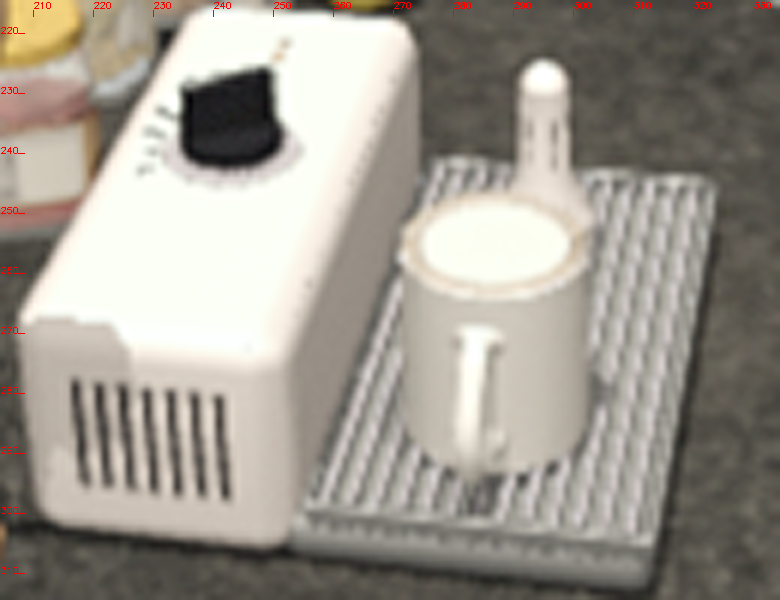

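```bash
cat >h.py <<'E'
import numpy as np,pickle,cv2
from scipy.optimize import least_squares
d=pickle.load(open("d0.pkl","rb"))
def proj(g,P):
    E=np.array(g["extrinsics"]);P=np.atleast_2d(P)
    c=(P-E[:3,3])@E[:3,:3];c=c*[1,-1,-1];u=c@np.array(g["mtx"]).T
    return u[:,:2]/u[:,2:]
def ray(g,p):
    E=np.array(g["extrinsics"]);v=np.linalg.inv(g["mtx"])@[p[0],p[1],1];v=E[:3,:3]@(v*[1,-1,-1]);return E[:3,3],v/np.linalg.norm(v)
def onz(g,p,z):
    o,v=ray(g,p);return o+v*(z-o[2])/v[2]
def tri(obs):
    A=0;b=0
    for g,p in obs:
        o,v=ray(g,p);M=np.eye(3)-np.outer(v,v);A=A+M;b=b+M@o
    x=np.linalg.solve(A,b);return x,[np.round(proj(g,x)[0]-p,1) for g,p in obs]
E
python3 - <<'E'
from h import *
S,D=d["scene"],d["side"]
f=lambda c,x0,y0,k:np.array([x0+c[0]/k-.5,y0+c[1]/k-.5])
c1=lambda x,y:f((x,y),175,195,5);c2=lambda x,y:f((x,y),350,190,6);c2s=lambda x,y:f((x,y-300),310,170,6);c3=lambda x,y:f((x,y),205,215,6)
ms=[c2(25,102),c2(430,65),c2(505,262),c2(80,298)];mm=[c2s(20,520),c2s(210,598),c2s(445,462)]
for p in ms:print(onz(S,p,.003))
for p in mm:print('side',onz(D,p,.003))
print('mouth',tri([(S,c2(190,145)),(D,c2s(192,463))]), onz(S,c2(190,145),.036),onz(D,c2s(192,463),.036))
print('tip',tri([(S,c1(474,215)),(D,c3(545,66))]),onz(S,c1(474,215),.127),onz(D,c3(545,66),.127))
print('dial skirt',tri([(S,c1(249,172)),(D,c3(231,140))]),onz(S,c1(249,172),.128),onz(D,c3(231,140),.128))
for n,p in dict(FR=c1(635,328),FL=c1(287,585),HR=c1(475,117)).items():print(n,onz(S,p,.034))
print('sFR,FL',onz(D,c3(715,183),.034),onz(D,c3(655,540),.034))
E
```

```text
[ 0.58357828 -0.26832824  0.003     ]
[ 0.48680513 -0.48764274  0.003     ]
[ 0.35172952 -0.42592288  0.003     ]
[ 0.45090452 -0.20974594  0.003     ]
side [ 0.58020182 -0.26734998  0.003     ]
side [ 0.44957976 -0.20990037  0.003     ]
side [ 0.35399614 -0.43147893  0.003     ]
mouth (array([ 0.48604925, -0.30604363,  0.03866536]), [array([0. , 0.1]), array([-0., -0.])]) [ 0.48798799 -0.30790572  0.036     ] [ 0.48702874 -0.31118217  0.036     ]
tip (array([0.52013527, 0.0990889 , 0.1315184 ]), [array([0.2, 0.6]), array([-0.5, -0.5])]) [0.52573508 0.09678002 0.127     ] [0.52051209 0.09367902 0.127     ]
dial skirt (array([0.63098559, 0.19508209, 0.12111619]), [array([-0.2, -0.5]), array([0.5, 0.4])]) [0.62339951 0.19746899 0.128     ] [0.62785752 0.2036727  0.128     ]
FR [0.46280677 0.02026505 0.034     ]
FL [0.41039122 0.28815896 0.034     ]
HR [0.6633357  0.01983488 0.034     ]
sFR,FL [0.45756591 0.02089951 0.034     ] [0.40566367 0.28733754 0.034     ]
```

The crop measurements from the two cameras agree: the mat is 240 mm long as given, its yaw is about 66°, the mouth comes out at z≈0.037 and the post tip at z≈0.13. I plan to grip near the closed bottom with the tool leaning 45°. After the flip the tool then points 45° forward and down.

```bash
cat >>h.py <<'E'
from scipy.spatial.transform import Rotation as Ro
def frame(z,x):
    z=np.array(z,float);z/=np.linalg.norm(z);x=np.array(x,float);x-=z*(x@z);x/=np.linalg.norm(x)
    return np.c_[x,np.cross(z,x),z]
def cur():
    from bench import robot
    s=robot.sense();w,x,y,z=s["orientation"];return np.array(s["eef_pos"]),Ro.from_quat([x,y,z,w]).as_matrix(),s
def to(P,R):
    p,R0,s=cur();dp=R0.T@(P-p);rv=np.degrees(Ro.from_matrix(R0.T@R).as_rotvec())
    return np.round(np.r_[dp*1000,rv],1).tolist()
yaw=np.radians(66.2);m=np.array([np.cos(yaw),np.sin(yaw),0]);up=np.array([0,0,1.])
mat=np.array([.468,-.348,0]);mouth=mat+.043*m+.036*up;bot=mouth-.11*m
zl=m-up;Rl=frame(zl,m+up);zl=Rl[:,2]
G=bot+.028*m;Tp=G+(.0187+.003)*zl
E
python3 - <<'E'
from h import *
S,D=d["scene"],d["side"]
t=np.linspace(0,2*np.pi,60);l=np.cross(up,m)
for n,g,x0,y0 in(("scene",S,350,190),("side",D,310,170)):
    for c in(mouth,bot):
        u=proj(g,c+.03*(np.outer(np.cos(t),l)+np.outer(np.sin(t),up)));u=(u-[x0,y0]+.5)*6
        print(n,"crop bbox",u.min(0).round(),u.max(0).round())
print(bot,G,Tp)
print("pre",to(Tp-.1*zl,Rl),(Tp-.1*zl).round(3))
E
```

```text
scene crop bbox [179.  94.] [209. 201.]
scene crop bbox [369.  76.] [406. 183.]
side crop bbox [154. 117.] [234. 212.]
side crop bbox [264.  63.] [343. 155.]
[ 0.44096247 -0.4093023   0.036     ] [ 0.45226173 -0.38368343  0.036     ] [ 0.45845382 -0.36964409  0.02065578]
pre [194.3, -45.1, 139.4, 15.6, 43.1, -37.9] [ 0.43  -0.434  0.091]
```

```bash
sed -i 's/mouth=mat+.043/mouth=mat+.046/' h.py; python3 -c "
from h import *
print(to(Tp-.1*zl,Rl))"
```

```text
[196.6, -47.0, 139.4, 15.6, 43.1, -37.9]
```

play_rows(moves=[[30,0,0,0,0,0]], jaw=2)

```text
out of range
```

play_rows(moves=[[0.197,-0.047,0.139,15.6,43.1,-37.9],[0.197,-0.047,0.139,15.6,43.1,-37.9],[0.197,-0.047,0.139,15.6,43.1,-37.9],[0.197,-0.047,0.139,15.6,43.1,-37.9],[0.197,-0.047,0.139,15.6,43.1,-37.9],[0.197,-0.047,0.139,15.6,43.1,-37.9],[0.197,-0.047,0.139,15.6,43.1,-37.9],[0.197,-0.047,0.139,15.6,43.1,-37.9]], jaw=0)

```text
time: 1.15
eef_pos: [0.4322, -0.4315, 0.0926]
orientation: [-0.208, 0.775, 0.504, 0.32]
contact_force: [-0.0, -0.8, -0.5]
opening: 0.0854
gripper_force: 0.0
```

```bash
python3 -c "
from h import *
from bench import get_image
p,R,s=cur();print(p.round(3),np.round(s['q'],2),s['time'],np.round(s['contact_force'],1))
print('pre',to(Tp-.1*zl,Rl),'grasp',to(Tp,Rl))
g=get_image('wrist');cv2.imwrite('pics/w1.png',g['image'])
t=np.linspace(0,2*np.pi,40);l=np.cross(up,m)
for c in(mouth,bot):
  u=proj(g,c+.03*(np.outer(np.cos(t),l)+np.outer(np.sin(t),up)));print(u.min(0).round(),u.max(0).round(),proj(g,c+.03*up).round())
"
```

```text
[ 0.432 -0.431  0.093] [ 1.26  0.9  -0.39  1.41 -0.37  1.32  0.7 ] 1.15 [-0.  -0.8 -0.5]
pre [-1.3, -0.9, 0.5, 0.1, 0.1, -0.0] grasp [-1.0, -1.1, 100.5, 0.1, 0.1, -0.0]
[244.  98.] [318. 146.] [[281.  98.]]
[236. 241.] [326. 267.] [[282. 241.]]
```

View pics/w1.png

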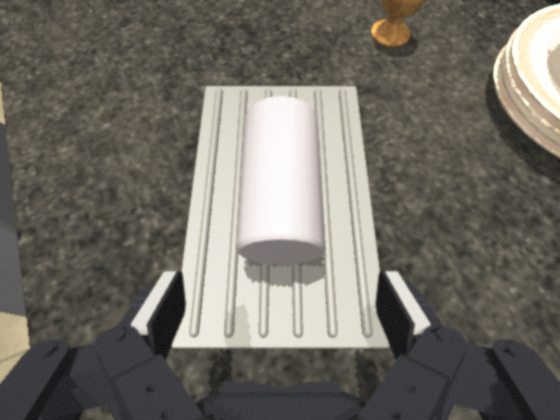

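The wrist view shows the beaker centred between the open fingers. Its mouth edge is at (281,98) and its bottom at (281,240–265), within 2 px of the prediction. I'll move in and grip.

play_rows(moves=[[-0.001,-0.001,0.04,0,0,0],[-0.001,-0.001,0.075,0,0,0],[-0.001,-0.001,0.1,0,0,0],[-0.001,-0.001,0.1,0,0,0]])

```text
time: 1.7
eef_pos: [0.4597, -0.3651, 0.0213]
orientation: [-0.209, 0.774, 0.505, 0.32]
contact_force: [-0.3, -1.4, 0.5]
opening: 0.0853
gripper_force: 0.0
```

play_rows(moves=[[0,0,0,0,0,0],[0,0,0,0,0,0],[0,0,0,0,0,0],[0,0,0,0,0,0],[0,0,0,0,0,0],[0,0,0,0,0,0]], jaw=1)

```text
time: 2.45
eef_pos: [0.4598, -0.3696, 0.0223]
orientation: [-0.206, 0.775, 0.504, 0.321]
contact_force: [0.3, -2.8, 7.2]
opening: 0.0594
gripper_force: 63.8
```

```bash
cat >>h.py <<'E'
h=np.array([.981,.192,0]);post=np.array([.523,.0965,.034])
Rf=frame(h-up,-h-up)   # tool x toward mouth (down, back)
def tcpf(mz,xy=post[:2]): # TCP for mouth height mz, beaker axis at xy, from grasp relation
    return np.r_[xy,mz]+Rf@rel
try: rel=np.load("rel.npy")
except Exception: rel=None
E
python3 -c "
from h import *
p,R,s=cur();print(p.round(4),np.round(s['q'],2),s['opening'],s['gripper_force'],np.round(s['contact_force'],1))
rel=R.T@(p-mouth);np.save('rel.npy',rel);print(rel)
l=np.cross(up,m);mb=R.T@m;print('m in tool',mb)
"
```

```text
[ 0.4598 -0.3696  0.0223] [ 1.21  0.94 -0.41  1.56 -0.4   1.11  0.73] 0.05944785408750377 63.8492938131094 [ 0.3 -2.8  7.2]
[-0.05864659  0.00133039 -0.03896023]
m in tool [ 0.70889726 -0.00293691  0.70530564]
```

play_rows(moves=[[0.02,0,-0.02,0,0,0],[0.05,0,-0.05,0,0,0],[0.085,0,-0.085,0,0,0],[0.12,0,-0.12,0,0,0],[0.155,0,-0.155,0,0,0],[0.155,0,-0.155,0,0,0]])

```text
time: 3.2
eef_pos: [0.4602, -0.3688, 0.2444]
orientation: [-0.204, 0.774, 0.506, 0.321]
contact_force: [-0.2, 0.2, -1.4]
opening: 0.0595
gripper_force: 64.7
```

```bash
python3 -c "
from h import *
p,R,s=cur();print(p.round(4),np.round(s['q'],2),s['opening'],np.round(s['contact_force'],1))
from bench import robot
T=tcpf(.20);print(T,to(T,Rf));T2=tcpf(.20,[.42,-.1]);print(T2,to(T2,Rf))
"
```

```text
[ 0.4602 -0.3688  0.2444] [ 1.22  0.67 -0.44  1.45 -0.44  1.43  0.56] 0.059488729161460994 [-0.2  0.2 -1.4]
[0.53641876 0.10048193 0.26901574] [344.9, -120.1, 305.4, -0.0, -48.4, -132.9]
[ 0.43341876 -0.09601807  0.26901574] [187.6, -134.7, 149.6, -0.0, -48.4, -132.9]
```

```bash
python3 -c "
from h import *
T2=tcpf(.24,[.45,-.08]);print(T2,to(T2,Rf))
"
```

```text
[ 0.46341876 -0.07601807  0.30901574] [237.3, -115.1, 142.7, -0.0, -48.4, -132.9]
```

play_rows(moves=[[0.03,-0.02,0.01,0,-3.6,-10],[0.06,-0.03,0.03,0,-7,-20],[0.09,-0.04,0.045,0,-11,-29],[0.12,-0.055,0.06,0,-14,-38],[0.145,-0.07,0.08,0,-18,-48],[0.17,-0.08,0.1,0,-21,-58],[0.2,-0.095,0.12,0,-24.5,-67],[0.22,-0.105,0.135,0,-28,-77]])

```text
time: 4.2
eef_pos: [0.464, -0.0936, 0.2994]
orientation: [0.154, 0.343, 0.906, 0.196]
contact_force: [0.6, 0.7, -0.5]
opening: 0.0595
gripper_force: 64.7
```

```bash
python3 -c "
from h import *
p,R,s=cur();print(p.round(4),np.round(s['q'],2),s['opening'],np.round(s['contact_force'],1))
T2=tcpf(.24,[.45,-.08]);print(T2,to(T2,Rf))
"
```

```text
[ 0.464  -0.0936  0.2994] [ 1.27  0.04 -0.88  2.06 -0.52  0.82  1.56] 0.059461982263347375 [ 0.6  0.7 -0.5]
[ 0.46341876 -0.07601807  0.30901574] [11.0, 16.2, -4.3, 0.3, -20.7, -55.7]
```

play_rows(moves=[[0.002,0.003,0,0,-3.5,-9.5],[0.004,0.006,0,0,-7,-19],[0.006,0.008,0,0,-10.5,-28],[0.008,0.01,0,0,-14,-37],[0.011,0.016,-0.004,0.3,-17.5,-47],[0.011,0.016,-0.004,0.3,-20.7,-55.7],[0.011,0.016,-0.004,0.3,-20.7,-55.7]])

```text
time: 5.08
eef_pos: [0.4605, -0.0822, 0.3096]
orientation: [0.35, -0.016, 0.935, 0.056]
contact_force: [0.4, 0.9, -1.4]
opening: 0.0595
gripper_force: 64.7
```

```bash
python3 -c "
from h import *
p,R,s=cur();print(p.round(4),np.round(s['q'],2),s['opening'],np.round(s['contact_force'],1))
T2=tcpf(.24,[.45,-.08]);print(T2,to(T2,Rf));T=tcpf(.17);print(T,to(T,Rf))
"
```

```text
[ 0.4605 -0.0822  0.3096] [ 0.67 -0.17 -0.3   2.33 -0.92  0.5   2.68] 0.059547305559226854 [ 0.4  0.9 -1.4]
[ 0.46341876 -0.07601807  0.30901574] [-1.8, 5.9, 3.0, -0.9, -3.4, -8.8]
[0.53641876 0.10048193 0.23901574] [-9.4, 169.6, 123.6, -0.9, -3.4, -8.8]
```

```bash
python3 -c "
from h import *
T=tcpf(.19);print(T,to(T,Rf))
"
```

```text
[0.53641876 0.10048193 0.25901574] [-22.5, 171.5, 108.6, -0.9, -3.4, -8.8]
```

play_rows(moves=[[-0.003,0.04,0.02,0,0,0],[-0.006,0.08,0.045,-0.3,-1,-3],[-0.012,0.12,0.07,-0.6,-2,-6],[-0.018,0.15,0.09,-0.9,-3.4,-8.8],[-0.022,0.172,0.109,-0.9,-3.4,-8.8],[-0.022,0.172,0.109,-0.9,-3.4,-8.8],[-0.022,0.172,0.109,-0.9,-3.4,-8.8],[-0.022,0.172,0.109,-0.9,-3.4,-8.8]])

```text
time: 6.08
eef_pos: [0.5157, 0.0928, 0.2833]
orientation: [0.377, -0.092, 0.921, 0.043]
contact_force: [-0.6, 0.4, -2.1]
opening: 0.0593
gripper_force: 66.8
```

```bash
python3 -c "
from h import *
from bench import get_image
p,R,s=cur();print(p.round(4),np.round(s['q'],2),s['opening'],np.round(s['contact_force'],1),R[:,2].round(3),'beaker axis',(R@[.709,-.003,.705]).round(3))
T=tcpf(.19);print(T,to(T,Rf))
a={}
for n in('scene','side'):
  g=get_image(n);a[n]=g
  M=p-R@rel
  print(n,'mouth pred',proj(g,M).round(1),'bot',proj(g,M-.11*R@[.709,-.003,.705]).round(1))
pickle.dump(a,open('d1.pkl','wb'))
def crop(n,x,y,w,h,k): 
  return cv2.resize(a[n]['image'][y:y+h,x:x+w],None,fx=k,fy=k,interpolation=cv2.INTER_CUBIC)
c=np.zeros((550,800,3),np.uint8);c[:,:400]=crop('scene',230,160,80,110,5);c[:,400:]=crop('side',260,160,80,110,5)
cv2.imwrite('pics/c4.png',c)
"
```

```text
[0.5157 0.0928 0.2833] [ 1.11 -0.09 -1.27  2.33 -1.07  0.12  2.6 ] 0.05925128349852732 [-0.6  0.4 -2.1] [ 0.686  0.149 -0.712] beaker axis [-0.011  0.004 -1.   ]
[0.53641876 0.10048193 0.25901574] [1.5, 3.2, 32.6, 0.8, -0.4, 0.0]
scene mouth pred [[275.2 222.8]] bot [[274.6 195.9]]
side mouth pred [[302.6 197.3]] bot [[302.6 158.2]]
```

View pics/c4.png

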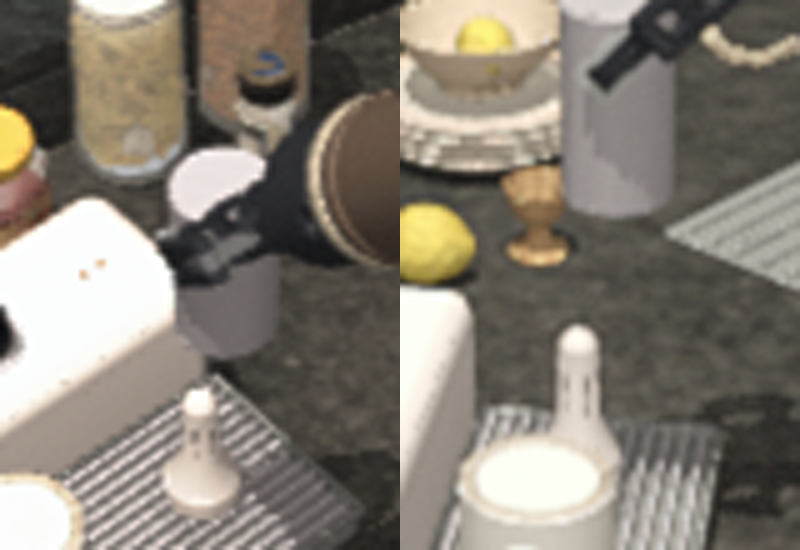

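The crop shows the beaker upright and mouth down, with its mouth about 6 cm above the post tip (scene (200,395), side (578,335) in crop pixels). The arm has stalled with q3 and q6 at their limits, so I'll fit a kinematic model to the logged poses and find a better arm configuration.

```bash
cat >fk.py <<'E'
from h import *
import itertools
Q=np.array([[1.011,.435,.025,1.574,-.012,1.134,-.075],[1.26,.9,-.39,1.41,-.37,1.32,.7],[1.21,.94,-.41,1.56,-.40,1.11,.73],[1.22,.67,-.44,1.45,-.44,1.43,.56],[1.27,.04,-.88,2.06,-.52,.82,1.56],[.67,-.17,-.3,2.33,-.92,.5,2.68],[1.11,-.09,-1.27,2.33,-1.07,.12,2.6]])
P=np.array([[.275,-.561,.231],[.4322,-.4315,.0926],[.4598,-.3696,.0223],[.4602,-.3688,.2444],[.464,-.0936,.2994],[.4605,-.0822,.3096],[.5157,.0928,.2833]])
O=np.array([[-.001,.974,.226,0],[-.208,.775,.504,.32],[-.206,.775,.504,.321],[-.204,.774,.506,.321],[.154,.343,.906,.196],[.35,-.016,.935,.056],[.377,-.092,.921,.043]])
RO=Ro.from_quat(O[:,[1,2,3,0]]).as_matrix()
Rz=lambda a:Ro.from_rotvec([0,0,a]).as_matrix();Ry=lambda a:Ro.from_rotvec([0,a,0]).as_matrix()
def fk(q,th,sg):
    c1,x0,y0,h,ox,L1,ex,L2,wx,L3,c7=th
    R=Rz(c1+sg[0]*q[0]);p=np.array([x0,y0,h])+R@[ox,0,0]
    R=R@Ry(q[1])@Rz(sg[1]*q[2]);p=p+R@[ex,0,L1]
    R=R@Ry(q[3]);p=p+R@[-ex+0,0,L2];R=R@Rz(sg[2]*q[4])@Ry(q[5]);p=p+R@[wx,0,L3];R=R@Rz(c7+sg[3]*q[6])
    return p,R
def res(th,sg):
    r=[]
    for q,p,R in zip(Q,P,RO):
        a,B=fk(q,th,sg);r+=list((a-p)*3)+list((B-R).ravel())
    return np.array(r)
def fit():
    best=None
    for sg in itertools.product([1,-1],repeat=4):
        for c1 in(0,-2.1):
            for c7 in (0,1.57,3.14,-1.57):
                f=least_squares(res,[c1,0,0,.35,0,.4,0,.4,0,.25,c7],args=(sg,),max_nfev=60)
                if best is None or f.cost<best[0]:best=(f.cost,f.x,sg)
    return best
if __name__=="__main__":
    b=fit();print(b[0],b[1].round(3),b[2]);pickle.dump(b,open("fk.pkl","wb"))
    print([np.round((fk(q,b[1],b[2])[0]-p)*1000).tolist() for q,p in zip(Q,P)],np.abs(fk(Q[-1],b[1],b[2])[1]-RO[-1]).max())
E
python3 fk.py
```

```text
0.0007413801617239006 [-6.288 -0.053 -0.013  0.285  0.009  0.529  0.01   0.422 -0.013  0.361
  1.567] (-1, -1, -1, -1)
[[-0.0, -0.0, -2.0], [0.0, -3.0, -0.0], [-1.0, 1.0, 1.0], [-0.0, 3.0, 0.0], [4.0, -6.0, -1.0], [-2.0, 4.0, 0.0], [-2.0, 1.0, 1.0]] 0.0031556243246098972
```

```bash
cat >ik.py <<'E'
from fk import *
b=pickle.load(open("fk.pkl","rb"));th,sg=b[1],b[2]
lo=np.array([-2.62,-.44,-1.27,.08,-1.32,.12,-2.74]);hi=np.array([2.62,2.09,1.32,2.57,4.46,2,2.74])
def ik(p,R,n=30,seed=0):
    rng=np.random.default_rng(seed);best=(9,)
    for _ in range(n):
        f=least_squares(lambda q:np.r_[(fk(q,th,sg)[0]-p)*3,(fk(q,th,sg)[1]-R).ravel(),1e-3*(2*(q-lo)/(hi-lo)-1)],rng.uniform(lo,hi),bounds=(lo,hi),max_nfev=80)
        if f.cost<best[0]:best=(f.cost,f.x)
        if best[0]<1e-5:break
    q=best[1];a,B=fk(q,th,sg)
    return q,np.linalg.norm(a-p)*1000,np.linalg.norm(B-R)
def Rh(psi,tilt=45):
    hh=np.array([np.cos(np.radians(psi)),np.sin(np.radians(psi)),0]);t=np.radians(tilt)
    z=hh*np.cos(t)-up*np.sin(t);return frame(z,-hh*np.sin(t)-up*np.cos(t))
E
python3 - <<'E'
from ik import *
for psi in(-60,-30,0,11,30,60,90,120):
    for mz in(.034,.17):
        R=Rh(psi);p=np.r_[post[:2],mz]+R@rel
        q,e,o=ik(p,R,12);print(psi,mz,q.round(2),round(e),round(o,2))
E
```

```text
-60 0.034 [-0.23  0.66 -0.53  1.98  1.22  1.23 -1.01] 0 0.0
-60 0.17 [-0.65  0.39  0.06  1.89  0.87  1.12 -0.58] 0 0.0
-30 0.034 [ 0.11  0.65 -0.88  2.27  1.7   1.15 -0.94] 0 0.0
-30 0.17 [ 0.02  0.26 -0.67  2.17  1.31  0.9  -0.52] 0 0.0
0 0.034 [ 0.47  0.64 -1.02  2.44  2.21  0.88 -0.74] 0 0.0
0 0.17 [ 0.6   0.17 -1.01  2.33  1.72  0.38 -0.34] 0 0.0
11 0.034 [ 0.55  0.59 -0.94  2.45  2.48  0.67 -0.74] 0 0.0
11 0.17 [ 0.83  0.19 -1.13  2.33  1.95  0.2  -0.33] 0 0.0
30 0.034 [ 0.22  0.43 -0.26  2.41  3.79  0.46 -1.72] 0 0.0
30 0.17 [ 0.89  0.23 -1.05  2.32  4.46  0.12 -2.48] 6 0.02
60 0.034 [ 0.54  0.54 -0.45  2.2  -1.32  0.52 -2.28] 0 0.0
60 0.17 [-0.16  0.28  0.43  2.11 -1.19  0.96 -2.6 ] 0 0.0
90 0.034 [ 0.03  0.65  0.26  1.89 -1.02  1.17 -2.19] 0 0.0
90 0.17 [-0.04  0.46  0.35  1.81 -0.92  1.35 -2.41] 0 0.0
120 0.034 [ 0.01  0.78  0.21  1.58 -0.71  1.45 -2.09] 0 0.0
120 0.17 [ 0.12  0.62  0.03  1.49 -0.6   1.59 -2.3 ] 0 0.0
```

```bash
cat >plan.py <<'E'
from ik import *
def show(qs,n,hdr=True):
    """interpolate joint waypoints qs with n[i] rows each; print rows relative to first pose"""
    p0,R0=fk(qs[0],th,sg)
    for a,c,k in zip(qs[:-1],qs[1:],n):
        for i in range(1,k+1):
            q=a+(c-a)*i/k;p,R=fk(q,th,sg);mo=p-R@rel;ax=R@[.709,-.003,.705];bo=mo-.11*ax
            print(np.r_[np.round(R0.T@(p-p0),3),np.round(np.degrees(Ro.from_matrix(R0.T@R).as_rotvec()),0)].tolist(),'m',mo.round(2),'b',bo.round(2),'z',R[:,2].round(1),p.round(2))
E
python3 - <<'E'
from plan import *
_,_,s=cur();q0=np.array(s['q'])
R=Rh(-30);qD,e,o=ik(np.r_[post[:2],.19]+R@rel,R,12);print(qD.round(2),e,o)
qB=np.array([.8,-.15,-.8,2.1,-1.0,.8,2.0]);qC=np.array([.5,0,-.7,2.1,.2,.95,.8])
show([q0,qB,qC,qD],[6,8,8])
E
```

```text
[ 0.01  0.22 -0.65  2.15  1.25  0.89 -0.45] 0.011576020877999912 4.1359017221315304e-05
[-0.013, 0.021, -0.006, -4.0, 1.0, 6.0] m [0.5  0.12 0.23] b [0.5  0.11 0.34] z [ 0.7  0.2 -0.7] [0.52 0.11 0.3 ]
[-0.025, 0.041, -0.015, -8.0, 2.0, 11.0] m [0.49 0.15 0.25] b [0.5  0.12 0.35] z [ 0.6  0.3 -0.7] [0.51 0.14 0.31]
[-0.037, 0.061, -0.027, -12.0, 4.0, 16.0] m [0.49 0.17 0.27] b [0.5  0.14 0.37] z [ 0.6  0.4 -0.7] [0.51 0.15 0.33]
[-0.049, 0.079, -0.043, -16.0, 6.0, 21.0] m [0.48 0.2  0.29] b [0.5  0.15 0.39] z [ 0.6  0.4 -0.7] [0.5  0.17 0.35]
[-0.058, 0.096, -0.062, -19.0, 8.0, 25.0] m [0.46 0.22 0.31] b [0.49 0.16 0.41] z [ 0.5  0.5 -0.7] [0.49 0.19 0.37]
[-0.067, 0.111, -0.084, -23.0, 11.0, 30.0] m [0.45 0.23 0.34] b [0.48 0.17 0.43] z [ 0.5  0.5 -0.7] [0.48 0.2  0.39]
[-0.03, 0.106, -0.08, -19.0, 17.0, 31.0] m [0.42 0.22 0.31] b [0.46 0.16 0.4 ] z [ 0.4  0.5 -0.8] [0.46 0.19 0.36]
[0.006, 0.095, -0.077, -15.0, 23.0, 31.0] m [0.4  0.21 0.29] b [0.44 0.15 0.37] z [ 0.3  0.4 -0.8] [0.44 0.17 0.34]
[0.038, 0.079, -0.076, -10.0, 27.0, 32.0] m [0.38 0.18 0.27] b [0.43 0.13 0.35] z [ 0.3
[... 830 characters left out ...]
    0.25]
[0.1, -0.077, -0.046, 32.0, 24.0, 31.0] m [0.39 0.01 0.19] b [0.43 0.   0.29] z [ 0.2 -0.3 -0.9] [ 0.43 -0.    0.25]
[0.084, -0.076, -0.032, 34.0, 20.0, 30.0] m [0.41 0.01 0.19] b [0.45 0.01 0.29] z [ 0.3 -0.4 -0.9] [0.45 0.   0.25]
[0.066, -0.069, -0.016, 35.0, 15.0, 30.0] m [0.44 0.02 0.19] b [0.47 0.02 0.29] z [ 0.4 -0.4 -0.8] [0.47 0.01 0.25]
[0.045, -0.055, 0.0, 34.0, 10.0, 30.0] m [0.47 0.04 0.19] b [0.49 0.04 0.3 ] z [ 0.5 -0.4 -0.8] [0.49 0.03 0.25]
[0.024, -0.035, 0.017, 32.0, 4.0, 29.0] m [0.5  0.06 0.19] b [0.51 0.07 0.3 ] z [ 0.5 -0.4 -0.8] [0.52 0.06 0.26]
[0.004, -0.007, 0.033, 30.0, -1.0, 29.0] m [0.52 0.1  0.19] b [0.52 0.1  0.3 ] z [ 0.6 -0.4 -0.7] [0.54 0.09 0.26]
```

play_rows(moves=[[-0.013,0.021,-0.006,-4,1,6],[-0.025,0.041,-0.015,-8,2,11],[-0.037,0.061,-0.027,-12,4,16],[-0.049,0.079,-0.043,-16,6,21],[-0.058,0.096,-0.062,-19,8,25],[-0.067,0.111,-0.084,-23,11,30],[-0.067,0.111,-0.084,-23,11,30]])

```text
time: 7.05
eef_pos: [0.4833, 0.1985, 0.3924]
orientation: [0.24, 0.071, 0.917, 0.31]
contact_force: [0.4, 0.3, -1.2]
opening: 0.0592
gripper_force: 66.8
```

```bash
python3 - <<'E'
from plan import *
p,R,s=cur();q0=np.array(s['q']);print(p.round(3),R[:,2].round(2),q0.round(2))
R=Rh(-30);qD,e,o=ik(np.r_[post[:2],.19]+R@rel,R,12)
qC=np.array([.5,0,-.7,2.1,.2,.95,.8])
show([q0,qC],[8]);
E
```

```text
[0.483 0.198 0.392] [ 0.48  0.53 -0.69] [ 1.16 -0.2  -1.08  2.09 -1.1   0.88  2.1 ]
[0.032, -0.022, 0.001, 4.0, 5.0, 3.0] m [0.42 0.22 0.31] b [0.46 0.16 0.4 ] z [ 0.4  0.5 -0.8] [0.46 0.18 0.36]
[0.06, -0.048, -0.001, 9.0, 9.0, 5.0] m [0.39 0.2  0.29] b [0.44 0.15 0.37] z [ 0.3  0.4 -0.8] [0.44 0.17 0.34]
[0.082, -0.076, -0.006, 15.0, 12.0, 7.0] m [0.37 0.18 0.27] b [0.42 0.13 0.35] z [ 0.3  0.4 -0.9] [0.42 0.15 0.32]
[0.098, -0.107, -0.014, 21.0, 14.0, 9.0] m [0.35 0.15 0.25] b [0.41 0.11 0.33] z [ 0.2  0.3 -0.9] [0.4  0.13 0.3 ]
[0.107, -0.138, -0.023, 28.0, 15.0, 11.0] m [0.34 0.13 0.24] b [0.4  0.08 0.32] z [ 0.2  0.2 -1. ] [0.39 0.1  0.28]
[0.109, -0.169, -0.033, 34.0, 15.0, 12.0] m [0.33 0.09 0.22] b [0.39 0.06 0.31] z [ 0.1  0.1 -1. ] [0.38 0.07 0.27]
[0.105, -0.198, -0.043, 41.0, 13.0, 12.0] m [0.33 0.06 0.21] b [0.39 0.03 0.3 ] z [ 0.1 -0.  -1. ] [0.38 0.04 0.26]
[0.093, -0.224, -0.053, 47.0, 10.0, 12.0] m [0.34 0.03 0.21] b [0.4  0.01 0.3 ] z [ 0.1 -0.1 -1. ] [0.39 0.01 0.26]
```

Tracking is good, so I'll continue.

play_rows(moves=[[0.032,-0.022,0.001,4,5,3],[0.06,-0.048,-0.001,9,9,5],[0.082,-0.076,-0.006,15,12,7],[0.098,-0.107,-0.014,21,14,9],[0.107,-0.138,-0.023,28,15,11],[0.109,-0.169,-0.033,34,15,12],[0.105,-0.198,-0.043,41,13,12],[0.093,-0.224,-0.053,47,10,12]])

```text
time: 8.05
eef_pos: [0.3802, 0.0172, 0.2558]
orientation: [0.081, 0.225, 0.969, -0.054]
contact_force: [-2.0, -0.6, -1.5]
opening: 0.0592
gripper_force: 66.8
```

```bash
python3 - <<'E'
from plan import *
p,R,s=cur();q0=np.array(s['q']);print(p.round(3),R[:,2].round(2),q0.round(2))
R=Rh(-30);qD,e,o=ik(np.r_[post[:2],.19]+R@rel,R,12)
show([q0,qD],[8]);
E
```

```text
[0.38  0.017 0.256] [ 0.13 -0.14 -0.98] [ 0.97  0.01 -1.27  2.09  0.23  0.97  0.7 ]
[-0.017, -0.004, 0.004, 2.0, -4.0, 1.0] m [0.35 0.05 0.2 ] b [0.4  0.03 0.3 ] z [ 0.2 -0.2 -1. ] [0.39 0.03 0.26]
[-0.035, -0.004, 0.008, 4.0, -8.0, 3.0] m [0.37 0.04 0.2 ] b [0.42 0.02 0.3 ] z [ 0.2 -0.3 -0.9] [0.41 0.02 0.25]
[-0.053, 0.002, 0.011, 5.0, -12.0, 4.0] m [0.39 0.03 0.2 ] b [0.43 0.02 0.3 ] z [ 0.3 -0.3 -0.9] [0.43 0.02 0.25]
[-0.071, 0.014, 0.013, 5.0, -17.0, 5.0] m [0.42 0.03 0.19] b [0.45 0.03 0.3 ] z [ 0.3 -0.3 -0.9] [0.45 0.02 0.26]
[-0.088, 0.031, 0.014, 4.0, -21.0, 5.0] m [0.44 0.04 0.19] b [0.47 0.03 0.3 ] z [ 0.4 -0.4 -0.8] [0.47 0.03 0.26]
[-0.102, 0.053, 0.014, 3.0, -26.0, 5.0] m [0.47 0.05 0.19] b [0.49 0.05 0.3 ] z [ 0.5 -0.4 -0.8] [0.49 0.04 0.26]
[-0.113, 0.081, 0.013, 1.0, -30.0, 5.0] m [0.5  0.07 0.19] b [0.51 0.07 0.3 ] z [ 0.5 -0.4 -0.8] [0.52 0.06 0.26]
[-0.119, 0.115, 0.011, -2.0, -34.0, 5.0] m [0.52 0.1  0.19] b [0.52 0.1  0.3 ] z [ 0.6 -0.4 -0.7] [0.54 0.09 0.26]
```

play_rows(moves=[[-0.017,-0.004,0.004,2,-4,1],[-0.035,-0.004,0.008,4,-8,3],[-0.053,0.002,0.011,5,-12,4],[-0.071,0.014,0.013,5,-17,5],[-0.088,0.031,0.014,4,-21,5],[-0.102,0.053,0.014,3,-26,5],[-0.113,0.081,0.013,1,-30,5],[-0.119,0.115,0.011,-2,-34,5]])

```text
time: 9.05
eef_pos: [0.5382, 0.069, 0.2583]
orientation: [0.366, 0.239, 0.894, -0.095]
contact_force: [-0.2, -0.6, -1.3]
opening: 0.0591
gripper_force: 66.8
```

```bash
python3 - <<'E'
from plan import *
from bench import get_image
p,R,s=cur();q0=np.array(s['q']);print(p.round(3),R[:,2].round(2),q0.round(2),s['time'])
print('mouth',(p-R@rel).round(4),'axis',(R@[.709,-.003,.705]).round(3))
Rt=Rh(-30);print(to(np.r_[post[:2],.19]+Rt@rel,Rt))
a={}
for n in('scene','side'):
  g=get_image(n);a[n]=g
  print(n,proj(g,p-R@rel).round(1))
pickle.dump(a,open('d2.pkl','wb'))
crop=lambda n,x,y,w,h,k:cv2.resize(a[n]['image'][y:y+h,x:x+w],None,fx=k,fy=k,interpolation=cv2.INTER_CUBIC)
c=np.zeros((550,800,3),np.uint8);c[:,:400]=crop('scene',230,160,80,110,5);c[:,400:]=crop('side',260,160,80,110,5)
cv2.imwrite('pics/c5.png',c)
E
```

```text
[0.538 0.069 0.258] [ 0.61 -0.35 -0.71] [ 0.27  0.3  -1.12  2.18  1.27  1.1  -0.57] 9.05
mouth [0.5251 0.0753 0.1894] axis [-0.01   0.008 -1.   ]
[8.8, 17.6, -9.5, 0.3, -0.6, -0.1]
scene [[275.4 221.3]]
side [[296.  202.2]]
```

View pics/c5.png

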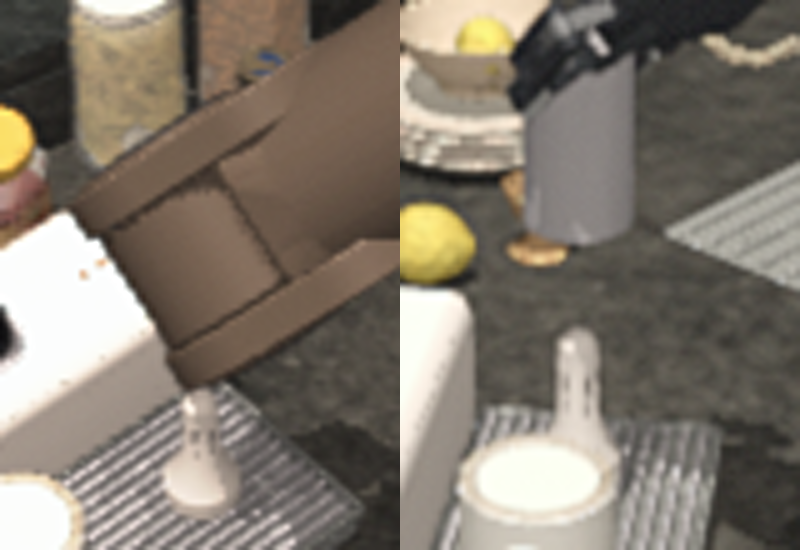

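```bash
python3 - <<'E'
from plan import *
a=pickle.load(open('d2.pkl','rb'))
# automatic: silhouette of post model vs image; report predicted crop features
def feat(xy):
    o=[]
    t=np.linspace(0,2*np.pi,72)
    for n,x0,off in(('scene',230,0),('side',260,400)):
        g=a[n];E=np.array(g['extrinsics']);c=np.r_[xy,.1185]
        u=(proj(g,c)[0]-[x0,160]+.5)*5+[off,0]
        rad=.0105*g['mtx'][0][0]/np.linalg.norm(c-E[:3,3])*5
        col=np.array([np.r_[xy,.05]+.024*np.array([np.cos(k),np.sin(k),0]) for k in t]);v=(proj(g,col)-[x0,160]+.5)*5+[off,0]
        f=np.array([np.r_[xy,.034]+.024*np.array([np.cos(k),np.sin(k),0]) for k in t]);w=(proj(g,f)-[x0,160]+.5)*5+[off,0]
        st=(proj(g,np.r_[xy,.09])[0]-[x0,160]+.5)*5+[off,0]
        o+=[u[0],u[1]-rad,st[0],v[:,0].min(),v[:,0].max(),w[:,1].max()]
    return np.array(o)
print(feat([.523,.0965]).round())
obs=np.array([200,387,199,162,241,518, 578,326,579,0,0,0]);wt=np.array([1,1,1,.7,.7,.7,1,1,1,0,0,0])
f=least_squares(lambda x:(feat(x)-obs)*wt/5,[.523,.0965]);print(f.x,(feat(f.x)-obs).round(1))
mo=proj
E
```

```text
[202. 384. 203. 165. 243. 518. 573. 326. 573. 531. 616. 497.]
[0.52063454 0.09864317] [  0.8   1.3   2.8   2.2   1.    3.9  -2.    2.6  -3.1 533.6 618.4 499.6]
```

```bash
sed -i 's/post=np.array(.*/post=np.array([.5208,.0983,.034])/' h.py; cat >st.py <<'E'
from plan import *
p,R,s=cur();print(p.round(4),'q',np.round(s['q'],2),'t',round(s['time'],2),'F',np.round(s['contact_force'],1),'M',np.round(s['wrist_torque'],2),s['opening'])
print('mouth',(p-R@rel).round(4),'axis',(R@[.709,-.003,.705]).round(3),'down',(R.T@-up).round(3),'x,y',(R.T@[1,0,0]).round(3),(R.T@[0,1,0]).round(3))
Rt=Rh(-30)
for mz in(.15,.135,.12,.08,.06,.045,.034):print(mz,to(np.r_[post[:2],mz]+Rt@rel,Rt))
E
python3 st.py
```

```text
[0.5379 0.0714 0.2577] q [ 0.26  0.3  -1.12  2.18  1.27  1.1  -0.57] t 9.15 F [-1.  -0.6 -1.2] M [ 0.45  0.77 -0.  ] 0.05918730683779323
mouth [0.5246 0.0778 0.1889] axis [-0.012  0.009 -1.   ] down [ 0.699 -0.005  0.716] x,y [-0.62   0.494  0.609] [ 0.356  0.87  -0.342]
0.15 [37.2, 16.0, 17.8, 0.5, -0.7, 0.1]
0.135 [47.7, 15.9, 28.6, 0.5, -0.7, 0.1]
0.12 [58.2, 15.8, 39.3, 0.5, -0.7, 0.1]
0.08 [86.1, 15.6, 67.9, 0.5, -0.7, 0.1]
0.06 [100.1, 15.5, 82.2, 0.5, -0.7, 0.1]
0.045 [110.6, 15.4, 92.9, 0.5, -0.7, 0.1]
0.034 [118.3, 15.4, 100.8, 0.5, -0.7, 0.1]
```

play_rows(moves=[[0.01,0.016,-0.005,0.5,-0.7,0],[0.037,0.016,0.018,0.5,-0.7,0],[0.037,0.016,0.018,0.5,-0.7,0],[0.037,0.016,0.018,0.5,-0.7,0]])

```text
time: 9.65
eef_pos: [0.5343, 0.0873, 0.2213]
orientation: [0.37, 0.242, 0.891, -0.102]
contact_force: [-0.3, -0.5, -1.4]
opening: 0.0597
gripper_force: 66.8
```

```bash
python3 st.py
```

```text
[0.5343 0.0873 0.2213] q [ 0.13  0.41 -1.08  2.21  1.34  1.2  -0.73] t 9.65 F [-0.3 -0.5 -1.4] M [0.49 0.76 0.03] 0.05966520956258323
mouth [0.5217 0.093  0.1523] axis [-0.004 -0.005 -1.   ] down [0.709 0.003 0.705] x,y [-0.609  0.507  0.61 ] [ 0.356  0.862 -0.361]
0.15 [3.9, 4.1, -0.7, -0.5, 0.1, -0.2]
0.135 [14.6, 4.1, 9.9, -0.5, 0.1, -0.2]
0.12 [25.2, 4.2, 20.5, -0.5, 0.1, -0.2]
0.08 [53.6, 4.3, 48.7, -0.5, 0.1, -0.2]
0.06 [67.7, 4.3, 62.8, -0.5, 0.1, -0.2]
0.045 [78.4, 4.4, 73.4, -0.5, 0.1, -0.2]
0.034 [86.2, 4.4, 81.1, -0.5, 0.1, -0.2]
```

Reachable, with margins. I'll lower it to 80 mm in small steps.

play_rows(moves=[[0.004,0.004,-0.001,-0.5,0,0],[0.004,0.004,-0.001,-0.5,0,0],[0.015,0.004,0.01,-0.5,0,0],[0.025,0.004,0.02,-0.5,0,0],[0.036,0.004,0.031,-0.5,0,0],[0.046,0.004,0.041,-0.5,0,0],[0.054,0.004,0.049,-0.5,0,0],[0.054,0.004,0.049,-0.5,0,0]])

```text
time: 10.65
eef_pos: [0.5335, 0.0917, 0.1477]
orientation: [0.371, 0.241, 0.891, -0.099]
contact_force: [-0.6, -0.3, -1.2]
opening: 0.0595
gripper_force: 66.8
```

```bash
python3 st.py
```

```text
[0.5335 0.0917 0.1477] q [ 0.02  0.57 -1.01  2.29  1.49  1.25 -0.96] t 10.65 F [-0.6 -0.3 -1.2] M [0.44 0.77 0.07] 0.059544658114780595
mouth [0.5211 0.0977 0.0786] axis [ 0.  0. -1.] down [ 0.709 -0.003  0.705] x,y [-0.608  0.504  0.614] [ 0.357  0.864 -0.355]
0.15 [-50.3, 0.9, -50.6, -0.0, 0.2, -0.3]
0.135 [-39.7, 0.8, -40.0, -0.0, 0.2, -0.3]
0.12 [-29.1, 0.8, -29.4, -0.0, 0.2, -0.3]
0.08 [-0.7, 0.7, -1.2, -0.0, 0.2, -0.3]
0.06 [13.5, 0.6, 12.9, -0.0, 0.2, -0.3]
0.045 [24.1, 0.6, 23.5, -0.0, 0.2, -0.3]
0.034 [31.9, 0.5, 31.2, -0.0, 0.2, -0.3]
```

play_rows(moves=[[0.005,0,0.005,0,0,0],[0.01,0,0.01,0,0,0],[0.015,0,0.015,0,0,0],[0.018,0,0.018,0,0,0],[0.021,0,0.021,0,0,0],[0.021,0,0.021,0,0,0]])

```text
time: 11.4
eef_pos: [0.5337, 0.0919, 0.1182]
orientation: [0.371, 0.242, 0.891, -0.099]
contact_force: [-0.4, -0.4, -1.4]
opening: 0.059
gripper_force: 66.8
```

```bash
python3 st.py | head -2
```

```text
[0.5337 0.0919 0.1182] q [-0.02  0.63 -0.97  2.31  1.55  1.27 -1.04] t 11.4 F [-0.4 -0.4 -1.4] M [0.43 0.8  0.  ] 0.05902438309401496
mouth [0.5213 0.0978 0.0491] axis [ 0.001  0.    -1.   ] down [ 0.709 -0.004  0.705] x,y [-0.608  0.504  0.614] [ 0.357  0.864 -0.355]
```

No contact so far; the rim is already past the top of the collar. I'll go on down to the seat.

play_rows(moves=[[0.003,0,0.003,0,0,0],[0.006,0,0.006,0,0,0],[0.008,0,0.008,0,0,0],[0.009,0,0.009,0,0,0],[0.01,0,0.01,0,0,0],[0.01,0,0.01,0,0,0]])

```text
time: 12.15
eef_pos: [0.5339, 0.0919, 0.1043]
orientation: [0.371, 0.242, 0.891, -0.099]
contact_force: [0.7, 0.1, -0.6]
opening: 0.0597
gripper_force: 66.8
```

play_rows(moves=[[0.0007,0,0.0007,0,0,0],[0.0007,0,0.0007,0,0,0],[0.0014,0,0.0014,0,0,0],[0.0014,0,0.0014,0,0,0]])

```text
time: 12.65
eef_pos: [0.5344, 0.0919, 0.1041]
orientation: [0.373, 0.241, 0.89, -0.099]
contact_force: [-7.0, 0.4, 15.5]
opening: 0.059
gripper_force: 68.0
```

```bash
python3 st.py | head -2
```

```text
[0.5344 0.0919 0.1041] q [-0.04  0.67 -0.96  2.32  1.59  1.29 -1.08] t 12.65 F [-7.   0.4 15.5] M [-0.94  0.15 -0.53] 0.0590197396144337
mouth [0.5222 0.0977 0.035 ] axis [ 0.005 -0.001 -1.   ] down [ 0.712 -0.004  0.702] x,y [-0.605  0.504  0.617] [ 0.356  0.864 -0.356]
```

Firm contact at mouth height 0.035, which is the seat. I'll release and back out.

play_rows(moves=[[-0.0005,0,-0.0005,0,0,0],[-0.0005,0,-0.0005,0,0,0],[-0.0005,0,-0.0005,0,0,0],[-0.0005,0,-0.0005,0,0,0],[-0.0005,0,-0.0005,0,0,0]], jaw=0)

```text
time: 13.28
eef_pos: [0.5339, 0.0919, 0.103]
orientation: [0.371, 0.242, 0.891, -0.099]
contact_force: [-0.3, -1.4, -0.3]
opening: 0.0854
gripper_force: 0.0
```

play_rows(moves=[[0,0,-0.015,0,0,0],[0,0,-0.04,0,0,0],[0,0,-0.075,0,0,0],[0,0,-0.11,0,0,0],[0,0,-0.14,0,0,0],[0,0,-0.14,0,0,0]])

```text
time: 14.02
eef_pos: [0.4477, 0.1432, 0.2032]
orientation: [0.373, 0.241, 0.891, -0.097]
contact_force: [0.6, -0.6, -0.1]
opening: 0.0851
gripper_force: 0.0
```

```bash
python3 - <<'E'
from plan import *
from bench import get_image
p,R,s=cur();print(p.round(3),np.round(s['q'],2),s['time'],s['opening'],np.round(s['contact_force'],1))
g=get_image('side');gs=get_image('scene');w=get_image('wrist');pickle.dump(dict(side=g,scene=gs,wrist=w),open('d3.pkl','wb'))
t=np.linspace(0,6.28,60)
for n,G in(('scene',gs),('side',g)):
  for z in(.034,.144):
    u=proj(G,np.c_[post[0]+.03*np.cos(t),post[1]+.03*np.sin(t),z+0*t]);print(n,z,u.min(0).round(),u.max(0).round())
print('dial in wrist',proj(w,[.627,.2,.143]))
# top-down views for the dial: which headings are comfortable (tool down, y across the bar)
for a in range(-180,180,30):
    z=-up;x=np.array([np.cos(np.radians(a)),np.sin(np.radians(a)),0])
    q,e,o=ik(np.array([.627,.2,.135]),frame(z,x),10);print(a,q.round(2),round(e),round(o,2))
c=np.zeros((600,800,3),np.uint8)
k=lambda I,x,y,w_,h,f:cv2.resize(I['image'][y:y+h,x:x+w_],None,fx=f,fy=f,interpolation=cv2.INTER_CUBIC)
c[:300,:400]=k(g,200,180,133,100,3)[:300,:399].repeat(1,0) if 0 else cv2.resize(k(g,200,180,133,100,3),(400,300))
c[:300,400:]=cv2.resize(k(gs,190,180,133,100,3),(400,300))
c[300:,:400]=cv2.resize(w['image'],(400,300));cv2.imwrite('pics/c6.png',c)
E
```

```text
[0.448 0.143 0.203] [-0.1   0.43 -1.14  2.3   1.23  1.33 -0.97] 14.025 0.08512930122489908 [ 0.6 -0.6 -0.1]
scene 0.034 [261. 250.] [280. 265.]
scene 0.144 [259. 227.] [280. 243.]
side 0.034 [284. 249.] [305. 261.]
side 0.144 [284. 216.] [306. 226.]
dial in wrist [[436.45113812 241.54928565]]
-180 [-0.1   0.66 -0.34  1.47  0.23  1.05  1.08] 0 0.0
-150 [-0.07  0.67 -0.39  1.47  0.27  1.06  1.58] 0 0.0
-120 [-0.04  0.67 -0.43  1.47  0.3   1.07  2.08] 0 0.0
-90 [-0.03  0.68 -0.46  1.47  0.32  1.07  2.59] 0 0.0
-60 [-0.63  0.7   0.54  1.47 -0.38  1.09 -2.63] 0 0.0
-30 [-0.57  0.67  0.42  1.47 -0.3   1.06 -2.17] 0 0.0
0 [ 0.21  0.82 -0.92  1.46  0.67  1.2  -2.38] 0 0.0
30 [ 0.3   0.94 -1.17  1.46  0.87  1.32 -1.98] 0 0.0
60 [ 0.25  0.86 -1.02  1.46  0.75  1.24 -1.38] 0 0.0
90 [ 0.24  0.85 -0.99  1.46  0.73  1.23 -0.84] 0 0.0
120 [ 0.26  0.88 -1.06  1.46  0.78  1.26 -0.36] 0 0.0
150 [-0.13  0.65 -0.28  1.47  0.2   1.05  0.59] 0 0.0
```

View pics/c6.png

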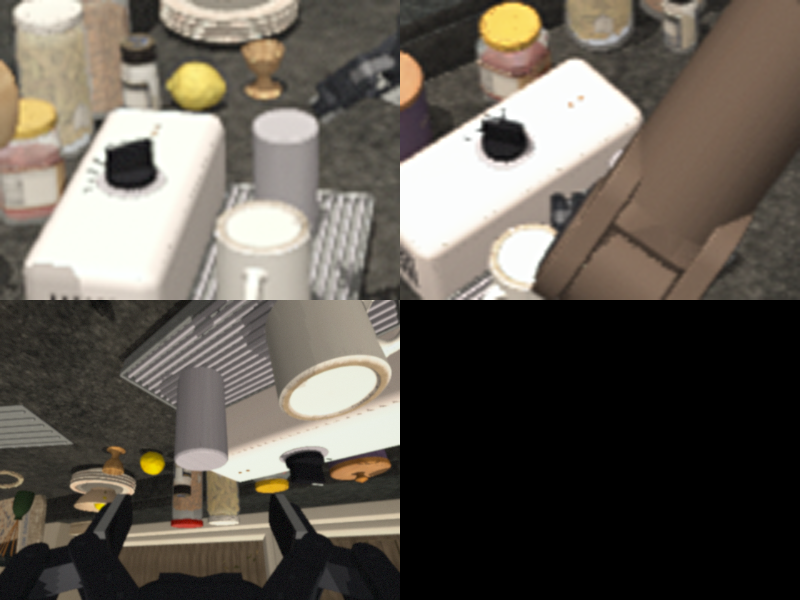

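The beaker stands upright on the post. In the side view its top is at row 216 and columns 284–306, exactly as predicted for a fully seated beaker. Next is the dial: first a rough estimate of the bar's direction, then a wrist view from above.

```bash
python3 - <<'E'
from plan import *
S,D=d["scene"],d["side"]
# dark pixels of the dial in scene/side, fit a model: skirt disc(z .128 & .115) + bar box, params x,y,yaw by IoU
from scipy.optimize import minimize
def model(g,v,sh):
    x,y,a=v;c,s=np.cos(a),np.sin(a);m_=np.zeros(sh,np.uint8);t=np.linspace(0,2*np.pi,40);K=8
    def poly(P):
        h=cv2.convexHull((proj(g,P)*K).round().astype(np.int32));cv2.fillPoly(m_,[h],255,shift=3)
    poly(np.vstack([np.c_[x+.024*np.cos(t),y+.024*np.sin(t),z+0*t] for z in(.116,.128)]))
    b=np.array([[i*.022,j*.0065] for i in(1,-1) for j in(1,-1)])@np.array([[c,s],[-s,c]])+[x,y]
    poly(np.vstack([np.c_[b,np.full(4,z)] for z in(.128,.153)]))
    return cv2.resize(m_,None,fx=1,fy=1)
obs=[]
for g,(x,y,w,h) in((S,(205,205,40,40)),(D,(225,215,35,35))):
    im=cv2.resize(g["image"],None,fx=4,fy=4,interpolation=cv2.INTER_CUBIC)
    k=cv2.cvtColor(im,cv2.COLOR_BGR2GRAY)<75;M=np.zeros(k.shape,bool);M[y*4:(y+h)*4,x*4:(x+w)*4]=k[y*4:(y+h)*4,x*4:(x+w)*4]
    n,l,st,_=cv2.connectedComponentsWithStats(M.astype(np.uint8));i=1+st[1:,4].argmax();M=l==i
    g4=dict(g);m4=np.array(g["mtx"])*4.;m4[0,2]+=1.5;m4[1,2]+=1.5;m4[2,2]=1;g4["mtx"]=m4;obs.append((g4,M));print(st[i]/4)
def cost(v):
    r=0
    for g,M in obs:
        A=model(g,v,M.shape)>0;r+=1-(A&M).sum()/(A|M).sum()
    return r
R_=[]
for a in np.radians(range(0,180,15)):
    f=minimize(cost,[.627,.2,a],method="Nelder-Mead",options=dict(initial_simplex=[[.627,.2,a],[.632,.2,a],[.627,.205,a],[.627,.2,a+.15]],maxiter=80));R_.append((f.fun,f.x[0],f.x[1],np.degrees(f.x[2])))
for r in sorted(R_)[:6]:print(np.round(r,3))
E
```

```text
[217.   219.75  15.5   14.   657.25]
[235.25 226.75  16.5   16.25 843.5 ]
[ 0.538  0.635  0.191 78.509]
[ 0.542  0.635  0.191 78.798]
[ 0.545  0.636  0.19  75.516]
[ 0.546  0.635  0.191 80.71 ]
[ 0.548  0.637  0.189 83.313]
[  0.566   0.638   0.188 160.04 ]
```

```bash
python3 - <<'E'
from plan import *
p,R,s=cur();q0=np.array(s['q'])
a=np.radians(-101);Rt=frame(-up,[np.cos(a),np.sin(a),0])
best=None
for sd in range(6):
    q,e,o=ik(np.array([.63,.195,.25]),Rt,8,sd)
    if e<1 and (best is None or abs(q-q0).max()<abs(best-q0).max()):best=q
print(q0.round(2),best.round(2))
show([q0,best],[16])
E
```

```text
[-0.1   0.43 -1.14  2.3   1.23  1.33 -0.97] [ 0.15  0.67 -0.81  1.32  0.48  1.35  2.3 ]
[-0.004, 0.006, 0.006, 3.0, 3.0, -7.0] m [0.37 0.19 0.13] b [0.38 0.2  0.24] z [ 0.6 -0.4 -0.7] [0.39 0.19 0.2 ]
[-0.009, 0.012, 0.012, 5.0, 6.0, -14.0] m [0.37 0.19 0.13] b [0.39 0.21 0.24] z [ 0.5 -0.4 -0.8] [0.4  0.19 0.2 ]
[-0.015, 0.019, 0.018, 6.0, 9.0, -21.0] m [0.37 0.18 0.13] b [0.41 0.21 0.24] z [ 0.5 -0.4 -0.8] [0.41 0.2  0.2 ]
[-0.021, 0.026, 0.024, 6.0, 13.0, -28.0] m [0.38 0.18 0.14] b [0.42 0.21 0.24] z [ 0.4 -0.4 -0.8] [0.42 0.2  0.2 ]
[-0.028, 0.034, 0.03, 6.0, 17.0, -35.0] m [0.39 0.18 0.14] b [0.43 0.22 0.24] z [ 0.3 -0.4 -0.8] [0.43 0.2  0.2 ]
[-0.035, 0.043, 0.036, 5.0, 21.0, -42.0] m [0.4  0.17 0.15] b [0.45 0.22 0.24] z [ 0.3 -0.4 -0.9] [0.44 0.2  0.2 ]
[-0.044, 0.051, 0.042, 3.0, 25.0, -48.0] m [0.41 0.17 0.16] b [0.47 0.22 0.24] z [ 0.2 -0.4 -0.9] [0.46 0.2  0.2 ]
[-0.054, 0.061, 0.049, -0.0, 28.0, -55.0] m [0.42 0.17 0.16] b [0.48 0.23 0.24] z [ 0.2 -0.4 -0.9] [0.47 0.21 0.2 ]
[-0.066, 0.07, 0.056, -4.0, 31.0, -61.0] m [0.44 0.17 0.17] b [0.5  0.23 0.24] z [ 0.1 -0.3 -0.9] [0.49 0.21 0.2 ]
[-0.079, 0.08, 0.063, -8.0, 34.0, -68.0] m [0.46 0.16 0.18] b [0.52 0.23 0.24] z [ 0.1 -0.3 -1. ] [0.5  0.21 0.21]
[-0.093, 0.089, 0.071, -13.0, 36.0, -74.0] m [0.48 0.16 0.18] b [0.53 0.23 0.25] z [ 0.1 -0.2 -1. ] [0.52 0.21 0.21]
[-0.109, 0.099, 0.079, -19.0, 37.0, -80.0] m [0.51 0.16 0.19] b [0.55 0.23 0.25] z [ 0.  -0.2 -1. ] [0.54 0.21 0.22]
[-0.126, 0.108, 0.088, -25.0, 37.0, -86.0] m [0.53 0.15 0.19] b [0.57 0.23 0.26] z [ 0.  -0.2 -1. ] [0.56 0.21 0.23]
[-0.146, 0.116, 0.097, -31.0, 36.0, -92.0] m [0.56 0.15 0.2 ] b [0.59 0.23 0.27] z [ 0.  -0.1 -1. ] [0.58 0.2  0.23]
[-0.167, 0.124, 0.106, -37.0, 34.0, -97.0] m [0.59 0.14 0.2 ] b [0.61 0.22 0.28] z [ 0.  -0.1 -1. ] [0.61 0.2  0.24]
[-0.189, 0.131, 0.116, -43.0, 30.0, -103.0] m [0.62 0.14 0.21] b [0.63 0.21 0.29] z [ 0.  0. -1.] [0.63 0.19 0.25]
```

```bash
python3 - <<'E'
s=open('fk.py').read()
p,r=s.split("RO=",1)
p+='''Q=np.vstack([Q,[[1.16,-.2,-1.08,2.09,-1.1,.88,2.1],[.97,.01,-1.27,2.09,.23,.97,.7],[.26,.3,-1.12,2.18,1.27,1.1,-.57],[.13,.41,-1.08,2.21,1.34,1.2,-.73],[.02,.57,-1.01,2.29,1.49,1.25,-.96],[-.02,.63,-.97,2.31,1.55,1.27,-1.04],[-.1,.43,-1.14,2.3,1.23,1.33,-.97]]])
P=np.vstack([P,[[.4833,.1985,.3924],[.3802,.0172,.2558],[.5379,.0714,.2577],[.5343,.0873,.2213],[.5335,.0917,.1477],[.5337,.0919,.1182],[.4477,.1432,.2032]]])
O=np.vstack([O,[[.24,.071,.917,.31],[.081,.225,.969,-.054],[.366,.239,.894,-.095],[.37,.242,.891,-.102],[.371,.241,.891,-.099],[.371,.242,.891,-.099],[.373,.241,.891,-.097]]])
'''
r=r.replace("c1,x0,y0,h,ox,L1,ex,L2,wx,L3,c7=th","c1,x0,y0,h,ox,L1,ex,L2,wx,L3,c7,e2,oy,wy=th").replace("R@[ox,0,0]","R@[ox,oy,0]").replace("[-ex+0,0,L2]","[e2,wy,L2]").replace(".25,c7]",".25,c7,0,0,0]")
r=r.replace("for sg in itertools.product([1,-1],repeat=4)","for sg in [(-1,-1,-1,-1)]")
open('fk.py','w').write(p+"RO="+r)
E
python3 fk.py
```

```text
0.0012420688123937324 [-1.00e-03 -3.00e-03 -1.00e-03  2.69e-01  3.00e-03  5.55e-01  3.00e-03
  4.23e-01  1.00e-03  3.64e-01  1.57e+00 -2.00e-03 -3.40e-02 -1.50e-02] (-1, -1, -1, -1)
[[1.0, 1.0, -2.0], [1.0, -3.0, -2.0], [1.0, -0.0, 0.0], [-1.0, 4.0, 1.0], [-3.0, 1.0, -2.0], [0.0, -2.0, -2.0], [-0.0, 0.0, -0.0], [0.0, -0.0, 2.0], [1.0, -1.0, 2.0], [1.0, 2.0, 5.0], [1.0, -0.0, 1.0], [-2.0, 1.0, -2.0], [0.0, 0.0, 1.0], [-1.0, -2.0, -2.0]] 0.005905341122632635
```

```bash
cat > go.py <<'E'
from plan import *
def goal(P,az,n,nr=8):
    p,R,s=cur();q0=np.array(s['q']);a=np.radians(az);Rt=frame(-up,[np.cos(a),np.sin(a),0]);best=None
    for sd in range(nr):
        q,e,o=ik(np.array(P),Rt,8,sd)
        if e<1 and (best is None or abs(q-q0).max()<abs(best-q0).max()):best=q
    print(q0.round(2),best.round(2),s['time']);show([q0,best],[n])
E
python3 -c "
from go import *
goal([.63,.195,.27],-101,15)"
```

```text
[-0.1   0.43 -1.14  2.3   1.23  1.33 -0.97] [ 0.1   0.6  -0.82  1.36  0.43  1.36  2.23] 14.175
[-0.003, 0.004, 0.004, 3.0, 3.0, -7.0] m [0.43 0.14 0.13] b [0.44 0.15 0.24] z [ 0.6 -0.4 -0.7] [0.45 0.14 0.2 ]
[-0.006, 0.008, 0.008, 5.0, 6.0, -15.0] m [0.43 0.14 0.14] b [0.45 0.16 0.24] z [ 0.5 -0.4 -0.8] [0.46 0.14 0.2 ]
[-0.009, 0.013, 0.011, 6.0, 10.0, -22.0] m [0.43 0.13 0.14] b [0.47 0.16 0.24] z [ 0.4 -0.4 -0.8] [0.47 0.15 0.2 ]
[-0.013, 0.019, 0.014, 6.0, 14.0, -30.0] m [0.44 0.13 0.15] b [0.48 0.17 0.24] z [ 0.4 -0.4 -0.8] [0.47 0.15 0.2 ]
[-0.017, 0.026, 0.017, 6.0, 18.0, -37.0] m [0.44 0.13 0.15] b [0.49 0.17 0.24] z [ 0.3 -0.4 -0.8] [0.48 0.15 0.2 ]
[-0.023, 0.035, 0.019, 4.0, 22.0, -44.0] m [0.45 0.13 0.16] b [0.5  0.18 0.24] z [ 0.3 -0.4 -0.9] [0.49 0.16 0.2 ]
[-0.029, 0.044, 0.022, 2.0, 26.0, -51.0] m [0.45 0.13 0.17] b [0.51 0.18 0.24] z [ 0.2 -0.4 -0.9] [0.5  0.16 0.21]
[-0.037, 0.054, 0.025, -1.0, 29.0, -58.0] m [0.47 0.13 0.17] b [0.52 0.19 0.25] z [ 0.2 -0.3 -0.9] [0.51 0.17 0.21]
[-0.046, 0.065, 0.027, -6.0, 32.0, -65.0] m [0.48 0.13 0.18] b [0.54 0.19 0.25] z [ 0.1 -0.3 -0.9] [0.52 0.17 0.22]
[-0.057, 0.076, 0.03, -11.0, 35.0, -71.0] m [0.5  0.13 0.19] b [0.55 0.2  0.26] z [ 0.1 -0.3 -1. ] [0.54 0.18 0.22]
[-0.07, 0.088, 0.032, -16.0, 36.0, -78.0] m [0.52 0.13 0.2 ] b [0.57 0.2  0.26] z [ 0.1 -0.2 -1. ] [0.55 0.18 0.23]
[-0.084, 0.101, 0.035, -23.0, 36.0, -84.0] m [0.54 0.13 0.21] b [0.58 0.21 0.27] z [ 0.  -0.2 -1. ] [0.57 0.19 0.24]
[-0.101, 0.113, 0.039, -29.0, 36.0, -91.0] m [0.56 0.13 0.21] b [0.6  0.21 0.28] z [ 0.  -0.1 -1. ] [0.59 0.19 0.25]
[-0.12, 0.125, 0.042, -36.0, 34.0, -97.0] m [0.59 0.14 0.22] b [0.62 0.21 0.3 ] z [ 0.  -0.1 -1. ] [0.61 0.19 0.26]
[-0.141, 0.137, 0.045, -43.0, 30.0, -103.0] m [0.62 0.14 0.23] b [0.63 0.21 0.31] z [ 0.  0. -1.] [0.63 0.19 0.27]
```

play_rows(moves=[[-0.013,0.004,-0.006,3,3,-7],[-0.026,0.008,-0.012,5,6,-15],[-0.036,0.013,-0.016,6,10,-22],[-0.041,0.019,-0.014,6,14,-30],[-0.045,0.026,-0.011,6,18,-37],[-0.051,0.035,-0.009,4,22,-44],[-0.057,0.044,-0.006,2,26,-51],[-0.065,0.054,-0.003,-1,29,-58]])

```text
time: 15.18
eef_pos: [0.5135, 0.1648, 0.2487]
orientation: [0.052, -0.204, 0.958, -0.196]
contact_force: [0.2, -0.1, -0.0]
opening: 0.085
gripper_force: 0.0
```

```bash
python3 -c "
from go import *
goal([.63,.195,.27],-101,8)"
```

```text
[ 0.13  0.59 -1.21  1.75  0.87  1.52  0.7 ] [ 0.1   0.6  -0.82  1.36  0.43  1.36  2.23] 15.175
[-0.009, 0.001, 0.002, -3.0, 2.0, -7.0] m [0.48 0.12 0.21] b [0.53 0.19 0.28] z [ 0.1 -0.3 -0.9] [0.52 0.17 0.25]
[-0.019, 0.001, 0.003, -6.0, 3.0, -14.0] m [0.49 0.12 0.21] b [0.54 0.19 0.28] z [ 0.1 -0.3 -1. ] [0.53 0.17 0.25]
[-0.032, 0.0, 0.003, -10.0, 2.0, -21.0] m [0.5  0.13 0.22] b [0.55 0.2  0.28] z [ 0.1 -0.2 -1. ] [0.54 0.18 0.25]
[-0.046, -0.002, 0.003, -13.0, 2.0, -28.0] m [0.52 0.13 0.22] b [0.57 0.2  0.28] z [ 0.  -0.2 -1. ] [0.56 0.18 0.25]
[-0.063, -0.005, 0.001, -16.0, -0.0, -35.0] m [0.54 0.13 0.22] b [0.58 0.21 0.29] z [ 0.  -0.2 -1. ] [0.57 0.19 0.25]
[-0.08, -0.011, -0.002, -19.0, -3.0, -41.0] m [0.57 0.13 0.22] b [0.6  0.21 0.29] z [-0.  -0.1 -1. ] [0.59 0.19 0.26]
[-0.1, -0.018, -0.005, -21.0, -6.0, -48.0] m [0.59 0.13 0.23] b [0.62 0.21 0.3 ] z [-0.  -0.1 -1. ] [0.61 0.19 0.26]
[-0.12, -0.027, -0.01, -22.0, -10.0, -54.0] m [0.62 0.14 0.23] b [0.63 0.21 0.31] z [ 0.  0. -1.] [0.63 0.19 0.27]
```

play_rows(moves=[[-0.009,0.001,0.002,-3,2,-7],[-0.019,0.001,0.003,-6,3,-14],[-0.032,0,0.003,-10,2,-21],[-0.046,-0.002,0.003,-13,2,-28],[-0.063,-0.005,0.001,-16,0,-35],[-0.08,-0.011,-0.002,-19,-3,-41],[-0.1,-0.018,-0.005,-21,-6,-48],[-0.12,-0.027,-0.01,-22,-10,-54]])

```text
time: 16.18
eef_pos: [0.6314, 0.1944, 0.2708]
orientation: [0.001, -0.635, 0.772, -0.002]
contact_force: [0.8, -0.2, 0.6]
opening: 0.0856
gripper_force: 0.0
```

```bash
python3 - <<'E'
from plan import *
from bench import get_image
p,R,s=cur();print(p.round(3),R[:,2].round(3),R[:,0].round(3),np.round(s['q'],2),s['time'])
w=get_image('wrist');pickle.dump(w,open('d4.pkl','wb'))
u=proj(w,[.633,.193,.14])[0].astype(int);print(u)
x,y=max(0,u[0]-80),max(0,u[1]-60);x=min(x,400);y=min(y,300);print(x,y)
cv2.imwrite('pics/w2.png',cv2.resize(w['image'][y:y+120,x:x+160],None,fx=5,fy=5,interpolation=cv2.INTER_CUBIC))
E
```

```text
[0.631 0.194 0.271] [ 0.003 -0.001 -1.   ] [-0.193 -0.981  0.001] [ 0.27  0.76 -1.24  1.36  0.72  1.5   2.03] 16.175
[276 190]
196 130
```

View pics/w2.png

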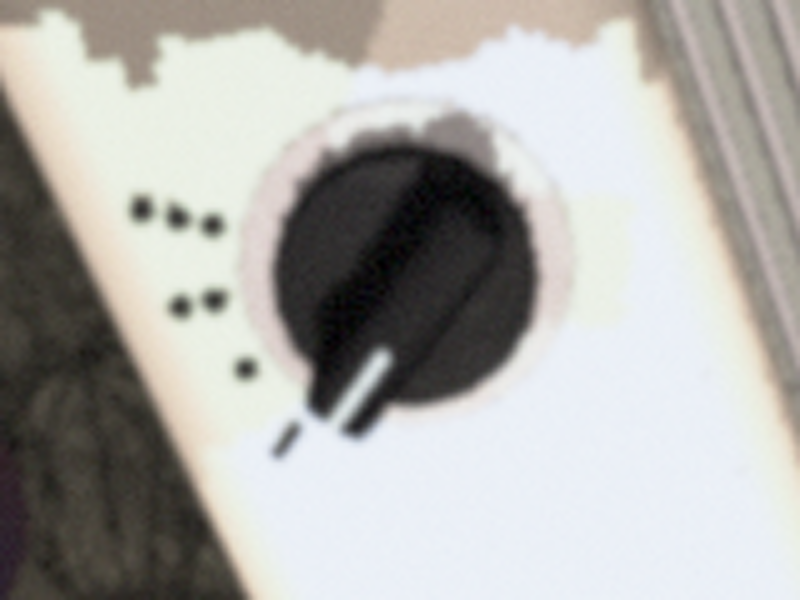

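The wrist crop shows the dial centre at about (406,275). The white pointer runs from (390,350) to (335,428) toward the off mark at (288,443), with the one, two and three dots at (246,369), (198,304) and (177,217).

```bash
cat >dial.py <<'E'
from plan import *
w=pickle.load(open('d4.pkl','rb'))
f=lambda x,y:np.array([196+x/5-.5,130+y/5-.5])
c=onz(w,f(406,275),.128);print('centre',c.round(4))
t=np.linspace(0,6.28,60);u=(proj(w,np.c_[c[0]+.024*np.cos(t),c[1]+.024*np.sin(t),.128+0*t])-[196,130]+.5)*5;print('skirt bbox pred',u.min(0).round(),u.max(0).round())
ang=lambda v:np.degrees(np.arctan2(v[1],v[0]))
a,b_=onz(w,f(390,350),.153),onz(w,f(335,428),.153);print('line',ang(b_-a),'line end-centre',ang(b_-c),b_.round(4),np.linalg.norm((b_-c)[:2]))
for n,x,y in(('off',288,443),('1',246,369),('2',198,304),('3',177,217)):print(n,ang(onz(w,f(x,y),.115)-c))
E
python3 dial.py; python3 -c "
from h import *
p,R,s=cur();print(np.degrees(np.arctan2(R[1,0],R[0,0])))"
```

```text
centre [0.633  0.1913 0.128 ]
skirt bbox pred [270. 140.] [542. 403.]
line 44.78006057991842 line end-centre 48.04607244766726 [0.648  0.2081 0.153 ] 0.022466720755632587
off 47.1084392915275
1 24.80499065410812
2 2.2849934251033237
3 -20.99791099721736
-101.053631818435
```

```bash
python3 -c "
from h import *
a=np.radians(-132.8);Rt=frame(-up,[np.cos(a),np.sin(a),0])
for z in(.18,.133):print(to(np.array([.633,.1913,z]),Rt))"
```

```text
[2.3, 1.5, 91.8, -0.3, 0.2, 31.7]
[2.4, 1.8, 138.8, -0.3, 0.2, 31.7]
```

play_rows(moves=[[0.002,0.001,0.02,0,0,10],[0.002,0.001,0.045,0,0,20],[0.002,0.001,0.07,-0.3,0.2,31.7],[0.002,0.0015,0.092,-0.3,0.2,31.7],[0.002,0.0015,0.092,-0.3,0.2,31.7]])

```text
time: 16.85
eef_pos: [0.6279, 0.1931, 0.1785]
orientation: [-0.003, -0.4, 0.916, -0.001]
contact_force: [0.2, 0.7, 0.7]
opening: 0.0853
gripper_force: 0.0
```

```bash
python3 -c "
from h import *
from bench import get_image
a=np.radians(-132.8);Rt=frame(-up,[np.cos(a),np.sin(a),0])
for z in(.18,.133):print(to(np.array([.633,.1913,z]),Rt))
p,R,s=cur();print(p,np.round(s['q'],2),s['time'])
"
```

```text
[-2.1, -5.0, -1.5, -0.0, -0.3, -0.0]
[-2.4, -5.0, 45.5, -0.0, -0.3, -0.0]
[0.62790208 0.19311466 0.17851385] [ 0.23  0.78 -1.08  1.49  0.7   1.3   1.47] 16.85
```

play_rows(moves=[[-0.002,-0.005,0.01,0,0,0],[-0.002,-0.005,0.02,0,0,0],[-0.002,-0.005,0.03,0,0,0],[-0.002,-0.005,0.038,0,0,0],[-0.002,-0.005,0.038,0,0,0],[-0.002,-0.005,0.038,0,0,0]])

```text
time: 17.6
eef_pos: [0.634, 0.1925, 0.1434]
orientation: [-0.0, -0.399, 0.917, -0.001]
contact_force: [-0.1, 0.8, 0.3]
opening: 0.0856
gripper_force: 0.0
```

```bash
python3 -c "
from h import *
a=np.radians(-132.8);Rt=frame(-up,[np.cos(a),np.sin(a),0])
for z in(.133,):print(to(np.array([.633,.1913,z]),Rt))
p,R,s=cur();print(p,np.round(s['q'],2),s['time'],np.round(s['contact_force'],1))
"
```

```text
[1.5, -0.1, 10.4, -0.1, -0.1, -0.2]
[0.63396612 0.19253359 0.14342867] [ 0.22  0.81 -1.06  1.52  0.73  1.25  1.45] 17.6 [-0.1  0.8  0.3]
```

play_rows(moves=[[0.001,0,0.005,0,0,0],[0.0015,0,0.01,0,0,0],[0.0015,0,0.01,0,0,0],[0.0015,0,0.01,0,0,0]])

```text
time: 18.1
eef_pos: [0.6329, 0.1912, 0.1332]
orientation: [-0.0, -0.399, 0.917, -0.001]
contact_force: [0.5, 0.0, 0.1]
opening: 0.0851
gripper_force: 0.0
```

play_rows(moves=[[0,0,0,0,0,0],[0,0,0,0,0,0],[0,0,0,0,0,0],[0,0,0,0,0,0],[0,0,0,0,0,0],[0,0,0,0,0,0],[0,0,0,0,0,0]], jaw=1)

```text
time: 18.98
eef_pos: [0.6334, 0.1907, 0.1334]
orientation: [-0.0, -0.399, 0.917, -0.001]
contact_force: [3.1, -2.7, 4.0]
opening: 0.0119
gripper_force: 61.2
```

```bash
python3 -c "
from h import *
a=np.radians(-132.8);Rt=frame(-up,[np.cos(a),np.sin(a),0])
print(to(np.array([.633,.1913,.133]),Rt))
p,R,s=cur();print(p,np.round(s['q'],2),s['time'],np.round(s['contact_force'],1),np.round(s['wrist_torque'],2),s['opening'])
"
```

```text
[-0.2, 0.8, 0.4, -0.1, -0.1, -0.2]
[0.63344678 0.19067342 0.1334164 ] [ 0.22  0.82 -1.05  1.53  0.74  1.23  1.44] 18.975 [ 3.1 -2.7  4. ] [-0.68 -0.47 -0.34] 0.01185898240842358
```

The bar is gripped at 12 mm opening. I'll turn it clockwise, which is + about tool z.

play_rows(moves=[[0,0,0,0,0,5],[0,0,0,0,0,10],[0,0,0,0,0,15],[0,0,0,0,0,20],[0,0,0,0,0,25],[0,0,0,0,0,30],[0,0,0,0,0,35],[0,0,0,0,0,35]])

```text
time: 19.98
eef_pos: [0.6329, 0.1917, 0.1334]
orientation: [0.0, -0.105, 0.994, -0.001]
contact_force: [2.1, -1.1, 2.9]
opening: 0.0114
gripper_force: 59.8
```

```bash
cat >s2.py <<'E'
from h import *
p,R,s=cur();az=np.degrees(np.arctan2(R[1,0],R[0,0]));print(p.round(4),np.round(s['q'],2),s['time'],'F',np.round(s['contact_force'],1),'M',np.round(s['wrist_torque'],2),s['opening'],'az',az,'turn',(-132.8-az)%360)
print('axis err in tool mm',(R.T@(np.array([.6334,.1908,.1334])-p)*1000).round(1),R[:,2].round(3))
E
python3 s2.py
```

```text
[0.6329 0.1917 0.1334] [ 0.17  0.76 -0.92  1.53  0.64  1.17  0.9 ] 19.975 F [ 2.1 -1.1  2.9] M [-0.12 -0.39 -0.02] 0.011404791354861128 az -167.8956204888239 turn 35.0956204888239
axis err in tool mm [-0.3 -0.9 -0. ] [ 0.    -0.001 -1.   ]
```

play_rows(moves=[[0,0,0,0,0,5],[0,0,0,0,0,10],[0,0,0,0,0,15],[0,0,0,0,0,20],[0,0,0,0,0,25],[0,0,0,0,0,30],[0,0,0,0,0,34.5],[0,0,0,0,0,34.5]])

```text
time: 20.98
eef_pos: [0.633, 0.1927, 0.1334]
orientation: [0.0, 0.193, 0.981, 0.0]
contact_force: [2.4, 3.3, 1.3]
opening: 0.0117
gripper_force: 59.3
```

```bash
python3 s2.py; python3 - <<'E'
from h import *
from bench import get_image
a={n:get_image(n) for n in('side','scene','wrist')};pickle.dump(a,open('d5.pkl','wb'))
# pointer line: bright thin streak near pad; predicted pointer end pixel for several dial angles
g=a['wrist'];c=np.array([.633,.1913])
for t in(0,.4,.8,1.1,1.2,1.3):
    b=np.radians(47.3)-t;print(t,proj(g,[c[0]+.0215*np.cos(b),c[1]+.0215*np.sin(b),.153])[0].round(1),proj(a['side'],[c[0]+.0215*np.cos(b),c[1]+.0215*np.sin(b),.153])[0].round(1))
u=proj(g,[.633,.1913,.14])[0].astype(int);x,y=u[0]-60,u[1]-60;print(x,y)
G=cv2.cvtColor(g['image'],cv2.COLOR_BGR2GRAY)[y:y+110:3,x:x+120:3];print('\n'.join(''.join(' .:-=+*#%@'[v*10//256] for v in r) for r in G))
E
```

```text
[0.633  0.1927 0.1334] [ 0.1   0.71 -0.79  1.54  0.54  1.12  0.38] 20.975 F [2.4 3.3 1.3] M [ 0.86 -0.85  0.16] 0.011689749417804735 az 157.7395393501065 turn 69.46046064989349
axis err in tool mm [-1.  -1.6 -0. ] [ 0.001  0.    -1.   ]
0 [321.6 314.6] [235.1 229. ]
0.4 [310.8 328.1] [234.6 227.4]
0.8 [295.  337.1] [235.3 225.8]
1.1 [281.3 340.1] [236.7 224.7]
1.2 [276.5 340.4] [237.2 224.4]
1.3 [271.8 340.2] [237.8 224.2]
216 223<stdin>:9: RuntimeWarning: overflow encountered in scalar multiply
Traceback (most recent call last):
OverflowError: Python integer 256 out of bounds for uint8
```

```bash
python3 - <<'E'
from h import *
a=pickle.load(open('d5.pkl','rb'));g=a['wrist']
G=cv2.cvtColor(g['image'],cv2.COLOR_BGR2GRAY).astype(int)
for r in range(312,348):print(r,''.join(' .:-=+*#%@'[min(9,v*10//256)] for v in G[r,240:320]))
E
```

```text
312 .  .                   .            .:-=+=-:.               .  .               .
313                       .             .:-=++=:             .                      
314                                     .:=+++=:.            . .                    
315                        .            .:=+++=:.              .                    
316        .              . .          ..:=+++=:.                           .       
317  .              .                   .-=+++=:.               .                   
318                                    ..:=+++=:.              .                    
319                                     .-=+++=:.             .                     
320                                     .-=+++=:            .                       
321                      .              .-=+++=:             ..                     
322                                     .-=+++-:                .               .   
323                        .            .:=++=-:                                    
324                                     .-=++=-:.                               
[... 1241 characters left out ...]
+*******##%#*=:..    .                
340                        .:=*%%%%%%%%%%#****##%%#####%##*=:                       
341                       . :=#%@@%@%%%%%%####%%%%%%%%###*+-: .. .                  
342                     ....:=#%@@@@%%%%%%%%%%%%%%%%####*+=:. ...                   
343                     ....:+#%@@%%%%%%%%%%%%%%%%%###*+=-:.. ...                   
344                     ....:+#%%%%%%%%%%%%%%%%%%###*+==-:... ....                  
345                    .....-+#%%%%%%%%%%%%%%%%%##**+=-::.... ....                  
346                   ...:::-*%%%%%%%%%%%%%%#####*+=--::::........                  
347                    .-===+*%%%%%%%%%%%%%####*+==-:::::::.......
```

The pointer line runs straight along the grip (column 283, rows 312–340) and the tool has turned 69.5° (1.21 rad). The 0.16 N m reaction matches the boost spring. I'll nudge it 1° further, hold, and hand in.

play_rows(moves=[[0,0,0,0,0,1],[0,0,0,0,0,1],[0,0,0,0,0,1],[0,0,0,0,0,1]])

```text
time: 21.62
eef_pos: [0.6331, 0.1927, 0.1334]
orientation: [0.0, 0.201, 0.98, 0.0]
contact_force: [3.5, 4.1, 1.9]
opening: 0.0115
gripper_force: 59.3
```

```bash
python3 s2.py; python3 - <<'E'
from h import *
from bench import robot,get_image
g=get_image('side');o=pickle.load(open('d3.pkl','rb'))['side']
print('beaker patch change',np.abs(g['image'][212:235,282:308].astype(int)-o['image'][212:235,282:308]).mean())
s=robot.sense()
if s['gripper_force']>30: print(robot.job_done())
E
```

```text
[0.6331 0.1927 0.1334] [ 0.1   0.71 -0.78  1.54  0.54  1.12  0.36] 21.625 F [3.5 4.1 1.9] M [ 1.   -0.84  0.2 ] 0.011515752970620591 az 156.76799263890751 turn 70.43200736109247
axis err in tool mm [-1.  -1.6  0. ] [ 0.001  0.    -1.   ]
beaker patch change 4.806020066889632
the job is handed in; nothing more can be done
None
```

Job handed in at 21.6 s of the 72 s allowed: the beaker is upside down, fully seated on the free air post and released, and the gripper is still holding the dial in boost (about 1.23 rad by tool rotation).

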